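# Load the hook carriage and send it to dispatch

## Robot

A 6-joint arm with a two-finger parallel gripper is mounted at the origin on the work surface. World frame = base frame: x ahead of the robot, y to its left, z up, the work surface at z = 0. Lengths are in m, angles in degrees, forces in N, time in s.
With the tool pointing down it reaches from about 0.375 to 0.9 m from the base axis. Payload 3.1 kg.
Tool frame: the origin (TCP) lies midway between the tips of the shut fingers; the grasp point (between the pads) lies 19 mm behind it; z points along the fingers, y is the direction in which the jaws open and shut (so a half turn about z gives the same grasp; the last joint's range is limited). The gripper opens to 87 mm and grips with 3 to 60 N. Pads are 19 mm wide; open, the fingers measure 117 mm over their backs; the gripper's body (75 mm by 190 mm) begins 51 mm behind the grasp point.
Start: joints at [-79.154, 30.224, 82.088, -0, 67.689, -10.227], TCP at [0.225, -0.583, 0.223] pointing down, gripper open.
Joint ranges: [-176.69, 176.69], [-43.24, 126.21], [12.49, 139.97], [-82, 262], [0, 151.66], [-163.58, 163.58]. Speed limits (degrees/s): [159.86, 159.86, 180, 180, 180, 180].

## Interface

Orientations are given as a 3x3 rotation matrix whose columns are the frame's x, y, z axes.
In Python, from rig import bot gives the robot as it stands.
- The arm moves only by the tool carry_out, never from a script. Its arguments are lists of equal length, an entry for each row: "grip": the gripper's target within -1 to 1 (fully open at 1, half-way at 0, shut at -1); "slide": the shift along the tool's x, y, z in mm, a list of three; "twist": the turn, a rotation vector about the tool's x, y, z in rad, a list of three. In form: {"grip": [grip, ...], "slide": [[dx, dy, dz], ...], "twist": [[wx, wy, wz], ...]}. A call has 1 to 12 rows; each row shifts and turns the pose as measured when the row begins, along the tool's axes as they then stand; what a row does not reach is not made up. A row lasts 1/10 s, in which the tool goes at most 50 mm and 8.59 degrees, less where a joint would pass 70% of its speed; a pose out of reach is approached as far as the arm can. A call is refused whole if a number of a shift passes 50 or a number of a turn 0.15, either way. A call with a gripper value outside its range is refused whole. The fingers move at their own pace and stop on an object; the grip force is fixed at half the most. Time passes only in rows, so rows that do not move let the fingers close. It gives the time, the measured TCP pose, the force and the opening at its end, in the units of the state.
- bot.read_state(): the state, without advancing time (a new reading comes with each control period).
- bot.capture(name): name is "scene" or "top" or "wrist"; returns a dict with "color" (384x512x3 uint8, red, green, blue), "depth" (384x512 float32, m along the optical axis (not along the pixel's ray), 0 where there is no reading), "fx", "fy", "cx", "cy" (pixels), "k1" (the pictures are not rectified: a ray, as slopes to the right and down, at radius r is drawn at 1 + k1 r^2 times it, then the intrinsics apply), "position" and "rotation" of the camera in the world; the wrist camera has in their place "T_tool_cam" (4x4, takes a point from camera to tool coordinates, whose origin is the TCP and whose axes are the flange's). Camera axes: x right, y up, looking along -z (the intrinsics and any distortion apply to the point x, -y, -z); pixel columns grow to the right and rows downward; lengths in m; the calibration is good to about 2 mm. A picture is of the moment at which its call begins: read the wrist's pose just before it.
- bot.hand_in(): hands the job in, once; it reports no verdict.
The state is a dict: "time_s": time; "joint_positions": joint angles; "qvel": joint speeds; "tau": joint torques, N m; "position": TCP position; "tcp_rot": TCP orientation; "force": force on the tool from outside, world axes, zero at the start; "moment": the same for the moment, N m; "opening": opening from 0.0 (shut) to 1.0 (fully open).
Only numpy, scipy, OpenCV 4.12 (cv2) and the standard library are available. Lean on these libraries where they do the work, as an engineer would, in place of code of your own. Each camera call takes 0.05 s, during which the arm holds its last target.

## Task

Free the orange clamp knob, slide the blue hook carriage until its pointer is at the green flag and clamp it tight there. Then hang every parts caddy on the table by its handle on the carriage, one to a hook, and with all of them hanging free the knob, slide the loaded carriage to the white flag and clamp it tight again. Leave the other things on the bench where they are.

Things in the scene. Friction and masses are not known exactly. Their poses are not given: they have to be found in the camera images.
- rail: Slotted aluminium rail, 660 mm long along its own y axis, 40 x 40 mm, its top 180 mm above the table, on two end posts; fixed to the table. Origin on the table under the rail's middle; its x axis points across the rail, away from the hooks. It may stand turned a few degrees.
- carriage (a joint): Slide of the blue hook carriage (290 mm long, 60 mm wide, top 202 mm above the table) along the rail: 0 in the middle, plus towards the rail's +y, -0.13 to 0.13 m. Runs with about 2 N of friction when the clamp is free; stays put under 40 N when it is tight.
- clamp_knob (a joint): Orange clamp knob on the carriage, vertical axis. 0 rad = fully free (grip bar along the rail's x), 1.4 = fully tight (bar turned 1.4 rad clockwise from above); stops at both ends. The carriage is free below 0.6; the knob is stiffest near 0.9 (springs back if let go there, up to 0.25 N m) and stays tight by itself beyond 1.15.
- clamp_knob_grip (a point): Point on the knob's axis at the height to grip: middle of its upright grip bar, 46 mm long, 14 mm thick, 40 mm high, whose top is 10 mm above this point; a 48 mm disc lies 28 mm below the point. The frame turns with the bar; x runs along the bar.
- push_lug (a point): Grey upright lug fixed on the carriage top, 75 mm to the rail's -y side of the knob, for holding and pushing the carriage: 30 mm across the rail (x), 14 mm along the rail (y). Point 18 mm below its top and 24 mm above the carriage top.
- pointer (a point): Tip of the yellow and red pointer on the far (+x) edge of the carriage, at its middle.
- green_mark (a point): Mark in front of the green flag on the far side of the rail: the loading place. The pointer is at the flag when both have the same position along the rail (rail's y). Nothing of it is in the way.
- white_mark (a point): The same for the white flag: the dispatch place.
- hook0 (a point): Steel hook 0 of 3 (0 at the rail's -y end) on the carriage, 100 mm apart: a flat arm 16 mm wide and 8 mm thick that sticks out level to the rail's -x, with an upturned lip 7 mm thick, 16 mm high above the arm, at its tip 25 to 32 mm in front (-x) of this point. Point on the arm's top face where a handle should rest, 60 mm in front of the carriage.
- hook1 (a point): Steel hook 1 of 3 on the carriage, 100 mm apart: a flat arm 16 mm wide and 8 mm thick that sticks out level to the rail's -x, with an upturned lip 7 mm thick, 16 mm high above the arm, at its tip 25 to 32 mm in front (-x) of this point. Point on the arm's top face where a handle should rest, 60 mm in front of the carriage.
- hook2 (a point): Steel hook 2 of 3 on the carriage, 100 mm apart: a flat arm 16 mm wide and 8 mm thick that sticks out level to the rail's -x, with an upturned lip 7 mm thick, 16 mm high above the arm, at its tip 25 to 32 mm in front (-x) of this point. Point on the arm's top face where a handle should rest, 60 mm in front of the carriage.
- caddy_red_grip (a point): Red parts caddy, 0.13 to 0.25 kg (absent in some starts): tray 60 x 70 x 50 mm (x, y, z) with a rigid arch handle, 46 wide over its legs (y), 12 deep (x), top 102 above the underside. Window under its bar 32 wide, 44 high, open along x. Point: centre of the window, 78 above the underside, 16 below the bar's underside; z up. Grip across the legs. Same either way round.
- caddy_yellow_grip (a point): Yellow parts caddy, 0.13 to 0.25 kg (absent in some starts): tray 60 x 70 x 50 mm (x, y, z) with a rigid arch handle, 46 wide over its legs (y), 12 deep (x), top 102 above the underside. Window under its bar 32 wide, 44 high, open along x. Point: centre of the window, 78 above the underside, 16 below the bar's underside; z up. Grip across the legs. Same either way round.
- caddy_white_grip (a point): White parts caddy, 0.13 to 0.25 kg (absent in some starts): tray 60 x 70 x 50 mm (x, y, z) with a rigid arch handle, 46 wide over its legs (y), 12 deep (x), top 102 above the underside. Window under its bar 32 wide, 44 high, open along x. Point: centre of the window, 78 above the underside, 16 below the bar's underside; z up. Grip across the legs. Same either way round.
- tape_roll: Blue tape roll lying flat, 72 mm across, 24 high; a bystander, leave it where it is. Origin at its underside.
- multimeter: Orange multimeter lying flat, 140 x 75 x 34 mm; a bystander, leave it where it is. Origin at its underside.
- screwdriver: Screwdriver lying, 170 mm; a bystander, leave it where it is. Origin at its underside.
- wire_spool: Copper wire spool, 64 mm across, 46 high; a bystander, leave it where it is. Origin at its underside.
- dispenser: Blue bottle, 52 mm across, 120 high; a bystander, leave it where it is. Origin at its underside.
- relay_box: Small carton, 80 x 60 x 35 mm; a bystander, leave it where it is. Origin at its underside.
Not all that is in view belongs to the job. Leave any pink or turquoise look-alike of the part that bears caddy_red_grip alone.

How it is judged:
By the outcome, as a careful person would: the job done as asked, in the order asked, and still so for the second after the job is handed in, with the robot touching nothing.
Of caddy_red, caddy_yellow, caddy_white only 2 to 3 are there at a start; the rules pass over those that are not, and their reading is None.
At some moment in a run one of caddy_red, caddy_yellow, caddy_white may be knocked a few centimetres aside while the robot is not near it.
It also fails if it takes over 210 s, if anything falls off the work surface, if the arm or the gripper's body presses on something with over 40 N, if the wrist force passes 120 N, or if a joint passes its speed limit or range.

## Working session

There is one attempt and no reset: what is moved stays moved. The work goes in short steps, Python scripts to look and compute and a tool call to move; the robot and the scene stay as the last step left them, time stands still between calls to the robot, and variables do not carry over. Pictures are saved under pics/ and viewed, and the job is handed in when it is done.

Besides the shell and the picture viewer there is one more tool, called after ">>>" as name(argument=value, ...), one argument or row to a line, values as JSON. carry_out: Moves the arm, as the interface text tells. Its arguments: {"type":"object","properties":{"grip":{"type":"array"},"slide":{"type":"array"},"twist":{"type":"array"}},"required":["grip","slide","twist"]}

```bash
ls; mkdir -p pics; cat > h.py <<'E'
import numpy as np, cv2
from rig import bot
def cap(n):
    s=bot.read_state(); c=bot.capture(n)
    if 'position' in c:
        c['R']=np.array(c['rotation']); c['p']=np.array(c['position'])
    else:
        T=np.array(c['T_tool_cam']); R=np.array(s['tcp_rot']); p=np.array(s['position'])
        c['R']=R@T[:3,:3]; c['p']=R@T[:3,3]+p
    return c
def save(c,f,crop=None,k=1):
    im=c['color'][:,:,::-1]
    if crop: im=im[crop[1]:crop[3],crop[0]:crop[2]]
    if k!=1: im=cv2.resize(im,None,fx=k,fy=k,interpolation=cv2.INTER_CUBIC)
    cv2.imwrite('pics/'+f,im)
def ray(c,u,v):
    K=np.array([[c['fx'],0,c['cx']],[0,c['fy'],c['cy']],[0,0,1]])
    q=cv2.undistortPoints(np.array([[[u,v]]],float),K,np.array([c['k1'],0,0,0.]))[0,0]
    return c['R']@np.array([q[0],-q[1],-1.])
def onz(c,u,v,z):
    d=ray(c,u,v); return c['p']+d*(z-c['p'][2])/d[2]
def dep(c,u,v):
    return c['p']+ray(c,u,v)*c['depth'][int(round(v)),int(round(u))]
def cloud(c):
    H,W=c['depth'].shape
    K=np.array([[c['fx'],0,c['cx']],[0,c['fy'],c['cy']],[0,0,1]])
    uv=np.stack(np.meshgrid(np.arange(W),np.arange(H)),-1).reshape(-1,1,2).astype(float)
    q=cv2.undistortPoints(uv,K,np.array([c['k1'],0,0,0.]))[:,0]
    d=np.c_[q[:,0],-q[:,1],-np.ones(len(q))]*c['depth'].reshape(-1,1)
    return (d@c['R'].T+c['p']).reshape(H,W,3)
E
python3 - <<'E'
from h import *
np.set_printoptions(precision=4,suppress=True)
print(bot.read_state())
for n in ['scene','top','wrist']:
    c=cap(n); save(c,n+'0.png',k=1.5); print(n,c['p'],c['R'],c['fx'],c['fy'],c['cx'],c['cy'],c['k1'],c.get('T_tool_cam'))
    import pickle; pickle.dump(c,open(n+'0.pkl','wb'))
E
```

```text
pics
{'time_s': 0.0, 'joint_positions': array([-79.156 ,  30.2793,  82.1542,  -0.0014,  67.6868, -10.2278]), 'qvel': array([ 0.0264, -0.0974,  0.0101, -0.1038,  0.0207,  0.0286]), 'tau': array([ -0.0003, -44.004 , -17.6593,   0.0632,   0.0583,  -0.0002]), 'position': array([ 0.2246, -0.5825,  0.2216]), 'tcp_rot': array([[ 0.9331,  0.3595, -0.0004],
       [ 0.3595, -0.9331,  0.0021],
       [ 0.0003, -0.0021, -1.    ]]), 'force': array([ 0.2804, -0.1207,  0.3113]), 'moment': array([-0.0063, -0.0315, -0.0122]), 'opening': 1.0044270261459056}
scene [ 1.4346 -0.2427  0.8097] [[ 0.2519 -0.5784  0.7759]
 [ 0.9678  0.1506 -0.2019]
 [-0.0001  0.8017  0.5977]] 352.4917371815226 352.4917371815226 259.79163591099973 193.46804850411314 -0.026185069131739246 None
top [ 0.381  -0.0163  1.4886] [[-0.0023  0.9917 -0.1286]
 [-1.     -0.0014  0.0068]
 [ 0.0065  0.1286  0.9917]] 484.40715282726 484.40715282726 258.9672823832603 191.0626267614068 -0.011210881678138584 None
wrist [ 0.2962 -0.555   0.3832] [[ 0.3606  0.8961  0.2587]
 [-0.9327  0.3471  0.0977]
 [-0.0022 -0.2766  0.961 ]] 330.2209706863582 330.2209706863582 255.2946256162569 192.394994057504 -0.06404888078015802 [[ 0.0012  0.9609  0.2769  0.0767]
 [ 1.     -0.0012 -0.0001 -0.0002]
 [ 0.0002  0.2769 -0.9609 -0.1615]
 [ 0.      0.      0.      1.    ]]
```

View pics/scene0.png

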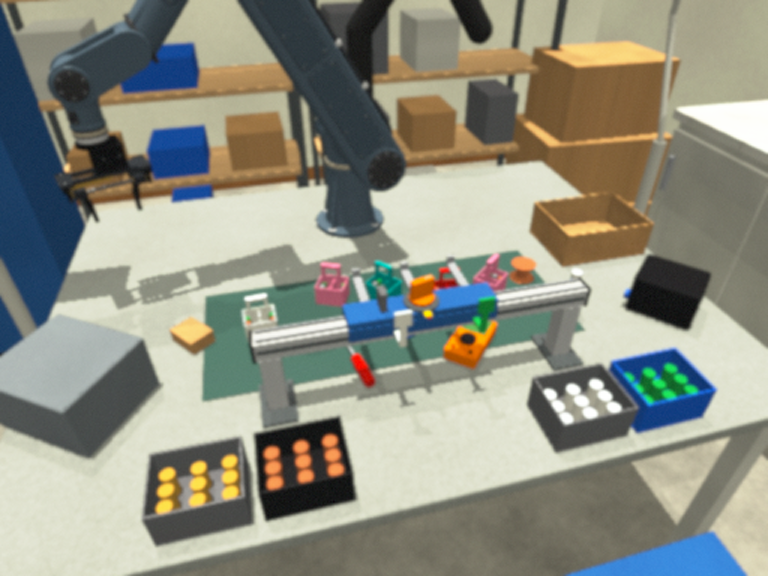

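View pics/top0.png

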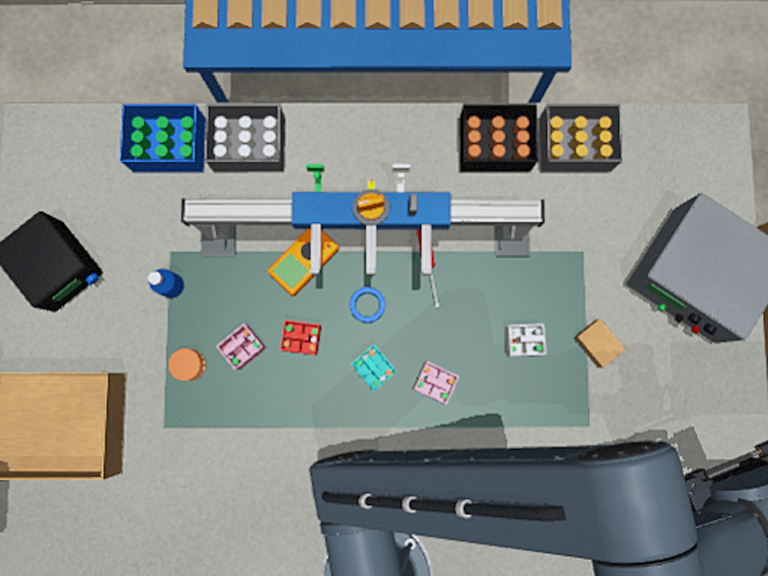

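View pics/wrist0.png

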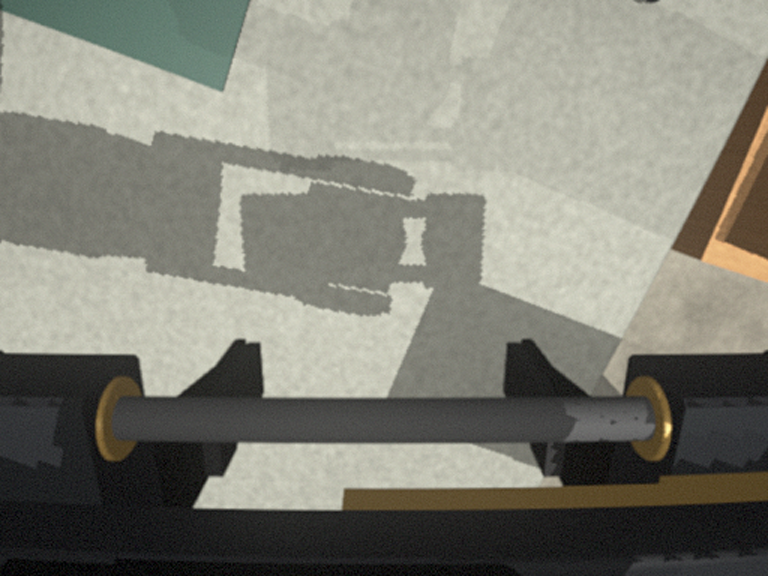

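Candidates for caddies (top0 view): red (302,338), white (526,340) are real; pink at (241,347) and (437,382), and turquoise at (374,368), are look-alikes; no yellow is seen. The knob is at (371,206), the lug (412,205), green flag (317,170), white flag (402,168). I'll check these in close crops.

```bash
python3 - <<'E'
from h import *; import pickle
c=pickle.load(open('top0.pkl','rb'))
save(c,'t1.png',(110,100,310,200),4)
save(c,'t2.png',(130,195,390,285),3)
s=pickle.load(open('scene0.pkl','rb'))
save(s,'s1.png',(150,155,400,265),3)
E
```

```text
(no output)
```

View pics/t1.png

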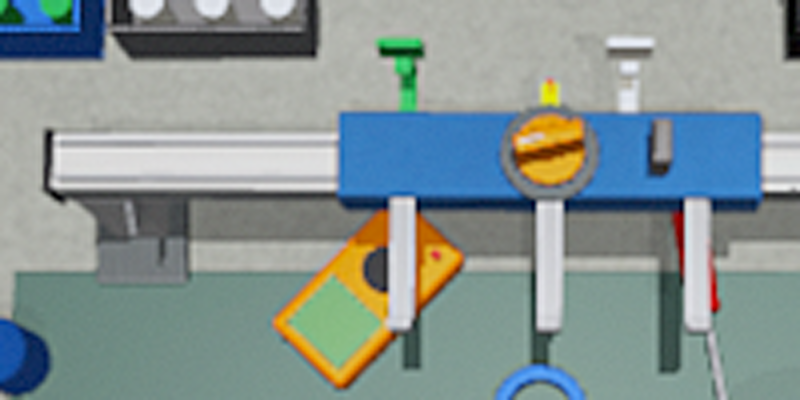

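View pics/t2.png

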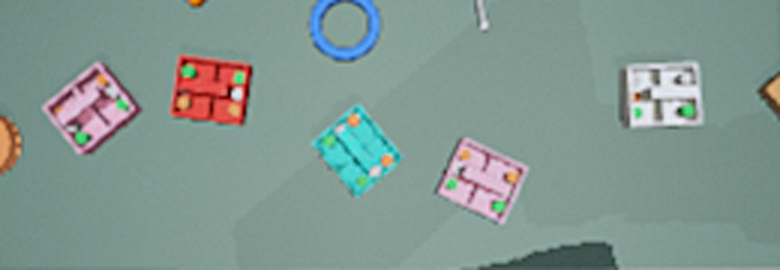

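View pics/s1.png

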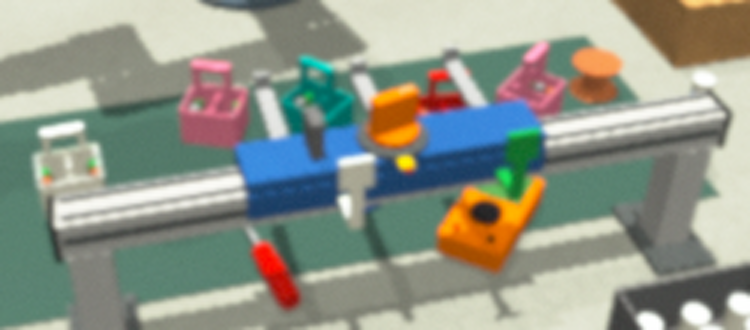

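The crops show red (t2 211,90) and white (663,95), both with the bar roughly along world y. The knob's bar is tilted from the rail's y, so it is clamped. Now to measure these.

```bash
cat > m.py <<'E'
from h import *
np.set_printoptions(precision=4,suppress=True)
E
python3 - <<'E'
from m import *; import pickle
c=pickle.load(open('top0.pkl','rb')); P=cloud(c)
def t1(x,y): return x/4+110-.375,y/4+100-.375
# heights
def z(u,v): return P[int(round(v)),int(round(u))]
for n,(x,y) in dict(railL=(200,160),carr=(450,160),hook2=(402,260),hook2tip=(400,325),hook1=(549,260),hook0=(698,260),h0tip=(698,325),knobtop=(550,140),lug=(664,124),ptr=(550,90),green=(400,50),white=(630,45)).items():
    print(n,z(*t1(x,y)))
# rail direction: carriage edges
col=c['color'].astype(int)
hsv=cv2.cvtColor(c['color'],cv2.COLOR_RGB2HSV)
m=(hsv[...,0]>100)&(hsv[...,0]<118)&(hsv[...,1]>120)&(P[...,2]>0.192)&(P[...,2]<.21)&(P[...,0]>0.5)
q=P[m]; print('carriage',len(q),q.mean(0),q.min(0),q.max(0)); r=cv2.minAreaRect(q[:,:2].astype(np.float32)); print(r)
# knob
m=(hsv[...,0]>5)&(hsv[...,0]<22)&(hsv[...,1]>150)&(P[...,2]>0.205)&(P[...,0]>.5)
q=P[m]; print('knob',len(q),q.mean(0),q.max(0))
q=q[q[:,2]>q[:,2].max()-.012]; print('bar',len(q),q.mean(0),cv2.minAreaRect(q[:,:2].astype(np.float32)))
# rail gray
m=(P[...,2]>.17)&(P[...,2]<.19)&(P[...,0]>.5)&(P[...,0]<.8); q=P[m]; print('rail',len(q),q.mean(0),cv2.minAreaRect(q[:,:2].astype(np.float32)))
# hooks
m=(P[...,2]>.12)&(P[...,2]<.23)&(P[...,0]>.4)&(P[...,0]<np.median(q[:,0])-.05)&(np.abs(P[...,1])<.25)
q=P[m]; print('hooks',len(q),q.min(0),q.max(0))
k=np.sort(q[:,1]); 
for s in np.split(k,np.where(np.diff(k)>.02)[0]+1): print(len(s),s.min(),s.max(),'x',q[(q[:,1]>=s.min())&(q[:,1]<=s.max())][:,0].min(), 'zmed',np.median(q[(q[:,1]>=s.min())&(q[:,1]<=s.max())][:,2]))
# caddies
for n,(x,y) in dict(red=(211,90),white=(663,95)).items():
    u,v=x/3+130,y/3+195
    w=P[int(v)-18:int(v)+18,int(u)-18:int(u)+18].reshape(-1,3); b=w[w[:,2]>.085]; t=w[w[:,2]>.035]
    print(n,len(b),b.mean(0) if len(b) else 0,b.max(0) if len(b) else 0, cv2.minAreaRect(b[:,:2].astype(np.float32)) if len(b)>3 else 0)
    print(' tray',t.mean(0),cv2.minAreaRect(t[:,:2].astype(np.float32)))
E
```

```text
railL [0.6926 0.2471 0.1824]
carr [0.6875 0.0749 0.203 ]
hook2 [0.6205 0.1076 0.1928]
hook2tip [0.5734 0.1051 0.2142]
hook1 [0.6199 0.0071 0.1956]
hook0 [ 0.6203 -0.0933  0.1932]
h0tip [ 0.574  -0.092   0.2085]
knobtop [0.689  0.0062 0.2524]
lug [ 0.7026 -0.0702  0.2412]
ptr [0.7382 0.0071 0.2009]
green [0.7573 0.1055 0.2314]
white [ 0.7583 -0.0468  0.2369]
carriage 1724 [0.6905 0.012  0.2005] [ 0.6603 -0.1349  0.1922] [0.7236 0.1508 0.209 ]
((0.6916561722755432, 0.00786752998828888), (0.2852756083011627, 0.0628935694694519), 89.37171936035156)
knob 155 [0.6899 0.008  0.2323] [0.7171 0.1161 0.2586]
bar 52 [0.6905 0.0082 0.2525] ((0.6919360756874084, 0.00823437049984932), (0.015181698836386204, 0.04323975369334221), 14.715141296386719)
rail 2153 [0.6894 0.0266 0.1799] ((0.6985191702842712, 0.023052304983139038), (0.14494667947292328, 0.668255090713501), 7.566289901733398)
hooks 468 [ 0.5692 -0.0989  0.1886] [0.6398 0.1161 0.2196]
153 -0.09888302183139762 -0.08367888640379235 x 0.569226088909329 zmed 0.19667696359426445
156 0.0014239612562243764 0.015353237031778492 x 0.569657856013877 zmed 0.1972272560447199
159 0.10077385820836993 0.11612111618559372 x 0.5704917249871848 zmed 0.19719919592407686
red 77 [0.4624 0.1433 0.1721] [0.4747 0.176  1.4886] ((0.4339370131492615, 0.07666151225566864), (0.21286961436271667, 0.022456414997577667), 66.3564682006836)
 tray [0.4656 0.1484 0.0889] ((0.44541996717453003, 0.08135147392749786), (0.2241116762161255, 0.06754610687494278), 73.3558349609375)
white 78 [ 0.4516 -0.2654  0.2604] [ 0.4657 -0.0163  1.4886] ((0.4285159707069397, -0.16729295253753662), (0.01951715163886547, 0.3159352242946625), 13.948862075805664)
 tray [ 0.458  -0.2856  0.1132] ((0.4403989911079407, -0.17292316257953644), (0.06699218600988388, 0.32820624113082886), 9.247795104980469)
```

```bash
cat > p.py <<'E'
from m import *
from scipy.spatial.transform import Rotation as Ro
def plan(pos,yawy,n=None,vmax=40,wmax=.13):
    """pos: TCP target; yawy: world angle (deg) of tool y, tool pointing down. prints rows with mm & rad"""
    s=bot.read_state(); p=np.array(s['position']); R=np.array(s['tcp_rot'])
    a=np.radians(yawy); y=np.array([np.cos(a),np.sin(a),0]); z=np.array([0,0,-1.]); x=np.cross(y,z)
    Rt=np.c_[x,y,z]
    w=Ro.from_matrix(R.T@Rt).as_rotvec(); d=R.T@(np.array(pos)-p)*1000
    N=n or int(np.ceil(max(np.abs(d).max()/vmax,np.abs(w).max()/wmax,1)))
    print('pos',p*1000,'yawy',np.degrees(np.arctan2(R[1,1],R[0,1])),'J',s['joint_positions'],'open',round(s['opening'],3),'F',np.array(s['force']),'M',np.array(s['moment']),'t',s['time_s'])
    print('tot d(mm tool)',d,'w',w,'N',N,'per row',d/N,w/N)
    # combined rows
    Rc=R.copy(); pc=p.copy(); dt=(np.array(pos)-p)/N; out=[]
    for i in range(N):
        out.append(np.round(Rc.T@dt*1000,1).tolist()); Rc=Rc@Ro.from_rotvec(w/N).as_matrix()
    print('slides',out)
def st():
    s=bot.read_state(); R=np.array(s['tcp_rot'])
    print('pos',np.array(s['position'])*1000,'yawy',np.degrees(np.arctan2(R[1,1],R[0,1])),'zax',R[:,2],'open',round(s['opening'],3),'F',np.array(s['force']),'M',np.array(s['moment']),'t',s['time_s'])
E
python3 -c "
from p import *
plan((.69,.008,.33),-69)"
```

```text
pos [ 224.6295 -582.6147  221.7691] yawy -68.9282738713403 J [-79.1551  30.2686  82.1409  -0.0004  67.6905 -10.2267] open 0.997 F [0.6852 0.5328 0.2682] M [ 0.0225 -0.0205  0.0141] t 0.15
tot d(mm tool) [ 646.6318 -383.9887 -107.3749] w [-0.0017 -0.0003  0.0013] N 17 per row [ 38.0372 -22.5876  -6.3162] [-0.0001 -0.      0.0001]
slides [[38.0, -22.6, -6.3], [38.0, -22.6, -6.3], [38.0, -22.6, -6.3], [38.0, -22.6, -6.3], [38.0, -22.6, -6.3], [38.0, -22.6, -6.3], [38.0, -22.6, -6.3], [38.0, -22.6, -6.3], [38.0, -22.6, -6.3], [38.0, -22.6, -6.3], [38.0, -22.6, -6.3], [38.0, -22.6, -6.3], [38.0, -22.6, -6.4], [38.0, -22.6, -6.4], [38.0, -22.6, -6.4], [38.0, -22.6, -6.4], [38.0, -22.6, -6.4]]
```

Rise first, then go across.

>>> carry_out(
  grip=[1,1,1,1,1,1,1,1,1,1,1,1],
  slide=[
    [0,0,-30],
    [0,0,-30],
    [0,0,-30],
    [0,0,-20],
    [38,-23,0],
    [38,-23,0],
    [38,-23,0],
    [38,-23,0],
    [38,-23,0],
    [38,-23,0],
    [38,-23,0],
    [38,-23,0],
  ],
  twist=[
    [0,0,0],
    [0,0,0],
    [0,0,0],
    [0,0,0],
    [0,0,0],
    [0,0,0],
    [0,0,0],
    [0,0,0],
    [0,0,0],
    [0,0,0],
    [0,0,0],
    [0,0,0],
  ],
)

```text
time_s: 1.35
position: [0.4458, -0.2966, 0.3326]
tcp_rot: [[0.938, 0.348, -0.002], [0.348, -0.938, 0.008], [0.001, -0.008, -1.0]]
force: [0.9, 0.8, -0.1]
opening: 0.999
```

```bash
python3 -c "
from p import *
plan((.69,.008,.35),10)"
```

```text
pos [ 445.7536 -296.5841  332.5776] yawy -69.6595701462579 J [-45.7315  16.7738  86.2043   0.2251  77.4423  23.8785] open 0.999 F [ 0.9318  0.8483 -0.0954] M [-0.047  -0.0161 -0.0373] t 1.35
tot d(mm tool) [ 334.8971 -200.829   -15.5867] w [-0.0065 -0.0062 -1.3903] N 11 per row [ 30.4452 -18.2572  -1.417 ] [-0.0006 -0.0006 -0.1264]
slides [[30.4, -18.3, -1.4], [32.5, -14.3, -1.4], [34.0, -10.1, -1.5], [35.0, -5.7, -1.5], [35.5, -1.2, -1.5], [35.3, 3.3, -1.5], [34.7, 7.7, -1.6], [33.4, 12.0, -1.6], [31.6, 16.1, -1.6], [29.3, 20.0, -1.6], [26.6, 23.5, -1.6]]
```

>>> carry_out(
  grip=[1,1,1,1,1,1,1,1,1,1,1,1],
  slide=[
    [30,-18,-1],
    [32,-14,-1],
    [34,-10,-1],
    [35,-6,-1],
    [35,-1,-1],
    [35,3,-1],
    [35,8,-1],
    [33,12,-1],
    [31,16,-1],
    [29,20,-1],
    [26,23,-1],
    [0,0,0],
  ],
  twist=[
    [0,0,-0.13],
    [0,0,-0.13],
    [0,0,-0.13],
    [0,0,-0.13],
    [0,0,-0.13],
    [0,0,-0.13],
    [0,0,-0.13],
    [0,0,-0.13],
    [0,0,-0.13],
    [0,0,-0.13],
    [0,0,-0.13],
    [0,0,0],
  ],
)

```text
time_s: 2.55
position: [0.6818, 0.0371, 0.3409]
tcp_rot: [[-0.279, 0.96, -0.01], [0.96, 0.279, 0.012], [0.015, -0.006, -1.0]]
force: [-0.1, 0.3, -0.0]
opening: 0.996
```

```bash
python3 -c "
from p import *
plan((.69,.008,.35),10)
c=cap('wrist'); save(c,'w1.png',k=1.5)
import pickle; pickle.dump(c,open('w1.pkl','wb'))"
```

```text
pos [681.8449  37.0627 340.8818] yawy 16.180230502569668 J [ -6.5369  29.8436  63.674    0.6469  87.1162 -22.7508] open 0.996 F [-0.0979  0.2708 -0.0375] M [-0.0434 -0.1277 -0.0041] t 2.55
tot d(mm tool) [-30.047   -0.3198  -9.5584] w [-0.0066 -0.0143  0.1078] N 1 per row [-30.047   -0.3198  -9.5584] [-0.0066 -0.0143  0.1078]
slides [[-30.0, -0.3, -9.6]]
```

View pics/w1.png

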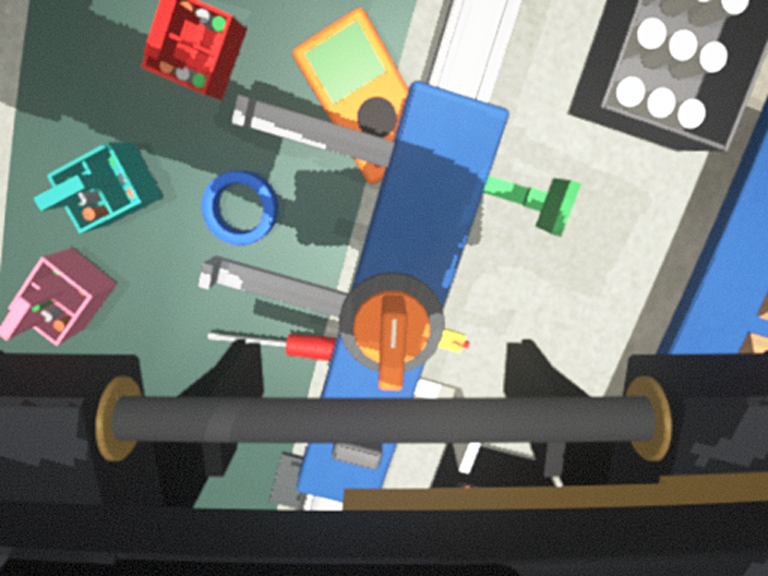

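The wrist view shows the knob at (390,325), its bar lying roughly along the image's vertical, pointer tip at (465,343), green flag at (560,205), and lug at (357,452).

```bash
cat >> p.py <<'E'
def knob(c,axis=(.69,.008),top=.252,verbose=1):
    P=cloud(c); hsv=cv2.cvtColor(c['color'],cv2.COLOR_RGB2HSV)
    m=(hsv[...,0]>3)&(hsv[...,0]<24)&(hsv[...,1]>140)&(P[...,2]>0.243)&(P[...,2]<.262)&(np.hypot(P[...,0]-axis[0],P[...,1]-axis[1])<.04)
    q=P[m]; r=cv2.minAreaRect(q[:,:2].astype(np.float32))
    a=r[2] if r[1][0]>r[1][1] else r[2]+90
    a=(a+90)%180-90
    print('knob n',len(q),'z',np.median(q[:,2]),'ctr',r[0],'size',r[1],'bar angle',a)
    return P,hsv
E
python3 - <<'E'
from p import *; import pickle
c=pickle.load(open('w1.pkl','rb')); P,h=knob(c)
for n,(u,v) in dict(ptr=(466,344),hook1=(300,285),hook1lip=(208,272),hook2=(330,140),hook2lip=(243,110),rail=(470,50),carr=(430,200),carrL=(412,84),carrR=(507,108),green=(561,204)).items():
    u/=1.5;v/=1.5; print(n,dep(c,u,v))
E
```

```text
knob n 799 z 0.2529895814168795 ctr (0.6952093839645386, 0.010363668203353882) size (0.014022651128470898, 0.0443078950047493) bar angle -76.37683582305908
ptr [0.7451 0.0102 0.2074]
hook1 [0.6329 0.0154 0.1977]
hook1lip [0.5783 0.0122 0.213 ]
hook2 [0.6287 0.1072 0.199 ]
hook2lip [0.5789 0.1097 0.2127]
rail [0.6945 0.1825 0.1797]
carr [0.696  0.0902 0.2009]
carrL [0.6662 0.1509 0.1991]
carrR [0.7236 0.1541 0.1985]
green [0.7598 0.1105 0.2383]
```

>>> carry_out(
  grip=[0,0,0],
  slide=[
    [-20,0,5],
    [-8,0,0],
    [0,0,0],
  ],
  twist=[
    [0,-0.01,0.07],
    [0,0,0],
    [0,0,0],
  ],
)

```text
time_s: 2.9
position: [0.6862, 0.0064, 0.3343]
tcp_rot: [[-0.204, 0.979, -0.013], [0.979, 0.204, 0.0], [0.003, -0.012, -1.0]]
force: [0.6, 0.7, -0.2]
opening: 0.808
```

```bash
python3 -c "
from p import *
c=cap('wrist'); save(c,'w2.png',k=1.5); knob(c)
c=cap('top'); knob(c)
plan((.692,.009,.35),11.5)
"
```

```text
knob n 914 z 0.25299097243094887 ctr (0.695182204246521, 0.0101699847728014) size (0.013952989131212234, 0.044254008680582047) bar angle -76.15558433532715
knob n 0 z nan ctr (0.0, 0.0) size (0.0, 0.0) bar angle -90.0
pos [686.0771   7.2376 334.3533] yawy 11.81477227462978 J [ -8.6772  30.4748  63.5301  -0.0636  86.7177 -20.4868] open 0.721 F [0.2905 0.0452 0.3791] M [-0.0291 -0.0676 -0.0319] t 3.0
tot d(mm tool) [  0.5654   5.967  -15.7189] w [-0.0122 -0.0033  0.0055] N 1 per row [  0.5654   5.967  -15.7189] [-0.0122 -0.0033  0.0055]
slides [[0.6, 6.0, -15.7]]
  return _methods._mean(a, axis=axis, dtype=dtype,
  ret = ret.dtype.type(ret / rcount)
```

View pics/w2.png

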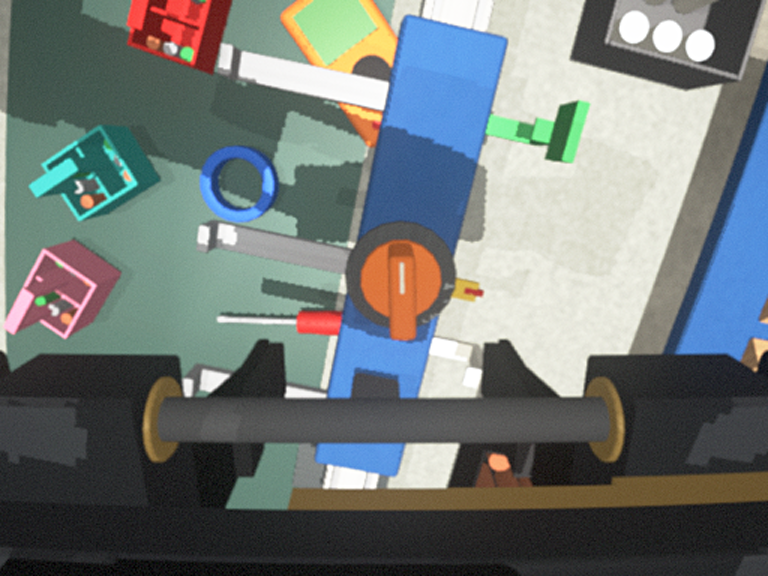

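```bash
python3 -c "
from p import *
plan((.6945,.0098,.26),13.8)
"
```

```text
pos [686.0771   7.2376 334.3533] yawy 11.81477227462978 J [ -8.6772  30.4748  63.5301  -0.0636  86.7177 -20.4868] open 0.721 F [0.2905 0.0452 0.3791] M [-0.0291 -0.0676 -0.0319] t 3.0
tot d(mm tool) [ 0.5328  9.6756 74.243 ] w [-0.0121 -0.0036 -0.0347] N 2 per row [ 0.2664  4.8378 37.1215] [-0.0061 -0.0018 -0.0173]
slides [[0.3, 4.8, 37.1], [0.3, 4.6, 37.1]]
```

>>> carry_out(
  grip=[0,0,0,0,0,0],
  slide=[
    [0.5,10,0],
    [0,0,15],
    [0,0,20],
    [0,0,20],
    [0,0,10],
    [0,0,0],
  ],
  twist=[
    [-0.012,-0.004,-0.035],
    [0,0,0],
    [0,0,0],
    [0,0,0],
    [0,0,0],
    [0,0,0],
  ],
)

```text
time_s: 3.6
position: [0.6993, 0.0112, 0.271]
tcp_rot: [[-0.249, 0.969, 0.01], [0.969, 0.249, 0.0], [-0.002, 0.01, -1.0]]
force: [-0.1, 0.2, 0.2]
opening: 0.5
```

```bash
python3 -c "
from p import *
c=cap('wrist'); save(c,'w3.png',k=1.5); knob(c)
plan((.6945,.0098,.224),13.8)
"
```

```text
knob n 1528 z 0.2530082911882239 ctr (0.6950237154960632, 0.01052059791982174) size (0.013879622332751751, 0.04365304857492447) bar angle -75.9786901473999
pos [699.6747  11.1965 271.7804] yawy 14.385060059344202 J [ -8.2601  33.5265  67.5383   0.115   78.2747 -22.667 ] open 0.501 F [-0.007   0.3225 -0.4565] M [-0.0055 -0.0844  0.0164] t 3.65
tot d(mm tool) [ 0.0581 -5.9036 47.7162] w [0.0114 0.0026 0.0102] N 2 per row [ 0.0291 -2.9518 23.8581] [0.0057 0.0013 0.0051]
slides [[0.0, -3.0, 23.9], [-0.0, -2.8, 23.9]]
```

View pics/w3.png

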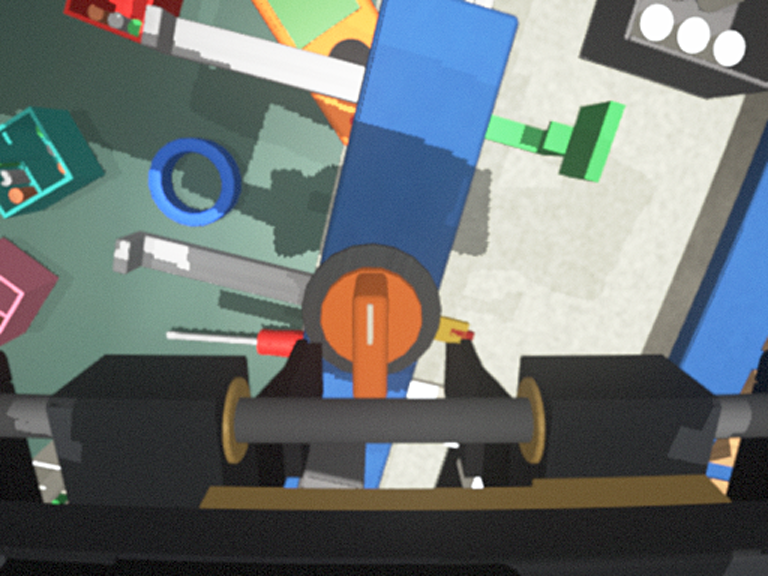

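>>> carry_out(
  grip=[0,0,0,0,0],
  slide=[
    [0,-5,0],
    [0,0,15],
    [0,0,20],
    [0,0,10],
    [0,0,0],
  ],
  twist=[
    [0.011,0.003,0.006],
    [0,0,0],
    [0,0,0],
    [0,0,0],
    [0,0,0],
  ],
)

```text
time_s: 4.15
position: [0.6971, 0.0097, 0.2285]
tcp_rot: [[-0.243, 0.97, 0.008], [0.97, 0.243, -0.001], [-0.002, 0.008, -1.0]]
force: [-0.5, 1.1, 0.4]
opening: 0.495
```

```bash
python3 -c "
from p import *
plan((.695,.0103,.224),14)
"
```

```text
pos [697.0539   9.7327 228.4986] yawy 14.07389812886093 J [ -8.3773  35.5051  70.7062   0.0359  73.3326 -22.4608] open 0.495 F [-0.5448  1.0606  0.4455] M [ 0.0051 -0.1055 -0.0001] t 4.15
tot d(mm tool) [ 1.0608 -1.8884  4.4818] w [0.0076 0.0025 0.0013] N 1 per row [ 1.0608 -1.8884  4.4818] [0.0076 0.0025 0.0013]
slides [[1.1, -1.9, 4.5]]
```

Adjust, close, then turn counter-clockwise from above (negative about tool z).

>>> carry_out(
  grip=[0,0,-1,-1,-1,-1,-1,-1],
  slide=[
    [1,-2,4],
    [0,0,0],
    [0,0,0],
    [0,0,0],
    [0,0,0],
    [0,0,0],
    [0,0,0],
    [0,0,0],
  ],
  twist=[
    [0.008,0.002,0],
    [0,0,0],
    [0,0,0],
    [0,0,0],
    [0,0,0],
    [0,0,0],
    [0,0,0],
    [0,0,0],
  ],
)

```text
time_s: 4.95
position: [0.6944, 0.0096, 0.2268]
tcp_rot: [[-0.243, 0.97, -0.001], [0.97, 0.243, -0.002], [-0.002, -0.001, -1.0]]
force: [1.7, 0.4, -0.3]
opening: 0.156
```

```bash
python3 -c "
from p import *
st()
"
```

```text
pos [694.374    9.6013 226.7501] yawy 14.038947156336773 zax [-0.0007 -0.002  -1.    ] open 0.156 F [ 1.7102  0.4316 -0.2854] M [ 0.0498 -0.3536 -0.1585] t 4.95
```

>>> carry_out(
  grip=[-1,-1,-1,-1,-1,-1,-1,-1,-1,-1],
  slide=[
    [0,0,0],
    [0,0,0],
    [0,0,0],
    [0,0,0],
    [0,0,0],
    [0,0,0],
    [0,0,0],
    [0,0,0],
    [0,0,0],
    [0,0,0],
  ],
  twist=[
    [0,0,-0.1],
    [0,0,-0.12],
    [0,0,-0.12],
    [0,0,-0.12],
    [0,0,-0.12],
    [0,0,-0.12],
    [0,0,-0.12],
    [0,0,-0.12],
    [0,0,-0.12],
    [0,0,-0.12],
  ],
)

```text
time_s: 5.95
position: [0.6936, 0.0095, 0.2268]
tcp_rot: [[-0.995, 0.102, -0.001], [0.102, 0.995, -0.001], [0.001, -0.001, -1.0]]
force: [-0.9, 0.0, -0.2]
opening: 0.157
```

```bash
python3 -c "
from p import *
plan((.695,.0098,.226),90)
"
```

```text
pos [693.6016   9.4667 226.7711] yawy 84.16899950527866 J [ -8.4008  35.5473  70.9084  -0.059   73.6205 -92.5531] open 0.157 F [-0.9278  0.027  -0.205 ] M [ 0.0493 -0.0049 -0.1454] t 5.95
tot d(mm tool) [-1.3583  0.4744  0.7688] w [-0.0009 -0.0014 -0.1018] N 1 per row [-1.3583  0.4744  0.7688] [-0.0009 -0.0014 -0.1018]
slides [[-1.4, 0.5, 0.8]]
```

>>> carry_out(
  grip=[-1,-1,-1],
  slide=[
    [0,0,0],
    [0,0,0],
    [0,0,0],
  ],
  twist=[
    [0,0,-0.1],
    [0,0,-0.02],
    [0,0,0],
  ],
)

```text
time_s: 6.25
position: [0.6936, 0.0093, 0.2268]
tcp_rot: [[-1.0, -0.02, -0.001], [-0.02, 1.0, -0.0], [0.001, -0.0, -1.0]]
force: [-1.8, 0.2, 0.7]
opening: 0.158
```

```bash
cat > flags.py <<'E'
from p import *; import pickle,sys
def flags(c,tag=''):
    P=cloud(c); h=cv2.cvtColor(c['color'],cv2.COLOR_RGB2HSV)
    ok=(P[...,0]>.725)&(P[...,0]<.80)&(P[...,2]>.13)&(P[...,2]<.30)&(c['depth']>0)
    H,S,V=[h[...,i].astype(int) for i in range(3)]
    for n,m in dict(green=(H>45)&(H<80)&(S>120),white=(S<60)&(V>120),ptr=(H>20)&(H<35)&(S>130),ptrred=((H<8)|(H>172))&(S>130)).items():
        q=P[m&ok]
        if len(q)<3: print(tag,n,len(q)); continue
        print(tag,n,len(q),'med',np.median(q,0),'ymin/max',np.percentile(q[:,1],[3,97]),'x',q[:,0].min(),q[:,0].max(),'z',q[:,2].min(),q[:,2].max())
        top=q[q[:,2]>q[:,2].max()-.02]; print('    top',len(top),'y',np.percentile(top[:,1],[3,97]),'mid',np.percentile(top[:,1],[3,97]).mean())
if __name__=='__main__':
    flags(pickle.load(open('top0.pkl','rb')),'top0'); flags(pickle.load(open('scene0.pkl','rb')),'scene0'); flags(pickle.load(open('w1.pkl','rb')),'w1')
    st(); c=cap('wrist'); save(c,'w4.png',k=1.5); flags(c,'w4')
E
python3 flags.py
```

```text
top0 green 93 med [0.7564 0.1058 0.2128] ymin/max [0.0948 0.1182] x 0.7315655255782145 0.7617860597872175 z 0.16393058376763214 0.24355479477156639
    top 36 y [0.0945 0.1187] mid 0.1066305533991128
top0 white 137 med [ 0.7521 -0.0447  0.1755] ymin/max [-0.6351  0.1152] x 0.7250356991024227 0.7615829773259868 z 0.13031036119768324 0.24433065762107264
    top 28 y [-0.0601 -0.0018] mid -0.03095167522772655
top0 ptr 16 med [0.7342 0.0071 0.2048] ymin/max [0.0043 0.0113] x 0.728296914005714 0.7411911995193858 z 0.2003125657289888 0.20892484761558738
    top 16 y [0.0043 0.0113] mid 0.007807488845408531
top0 ptrred 0
scene0 green 186 med [0.7637 0.1075 0.2123] ymin/max [0.0957 0.1209] x 0.7253854313271756 0.7683001950936849 z 0.16283446108615662 0.24186229582053465
    top 65 y [0.0944 0.1218] mid 0.10812860898237964
scene0 white 262 med [ 0.7629 -0.0487  0.2053] ymin/max [-0.6394 -0.0303] x 0.7250115603976093 0.7669019911132854 z 0.13005014690824013 0.2428344586152572
    top 81 y [-0.0596 -0.0303] mid -0.044935718959258734
scene0 ptr 23 med [0.7354 0.0084 0.2065] ymin/max [0.0027 0.04
[... 838 characters left out ...]
205986259 0.7470992646045965 z 0.20440257994352234 0.20726441370448928
    top 9 y [0.0088 0.011 ] mid 0.009913660284167066
pos [693.6031   9.3257 226.8152] yawy 91.14016613825908 zax [-0.0012 -0.0002 -1.    ] open 0.158 F [-1.7795  0.2398  0.7399] M [ 0.1317  0.0153 -0.3994] t 6.25
w4 green 32 med [0.7592 0.1215 0.2148] ymin/max [0.1151 0.1234] x 0.7500702060050135 0.7608244393107993 z 0.20893969116893735 0.21967271632712426
    top 32 y [0.1151 0.1234] mid 0.11924918934562145
w4 white 11 med [0.7593 0.1235 0.2106] ymin/max [0.1204 0.1241] x 0.7588261752482119 0.7605020329009053 z 0.2087802682992531 0.2152376047531229
    top 11 y [0.1204 0.1241] mid 0.12223379780213359
w4 ptr 0
w4 ptrred 0
```

View pics/w4.png

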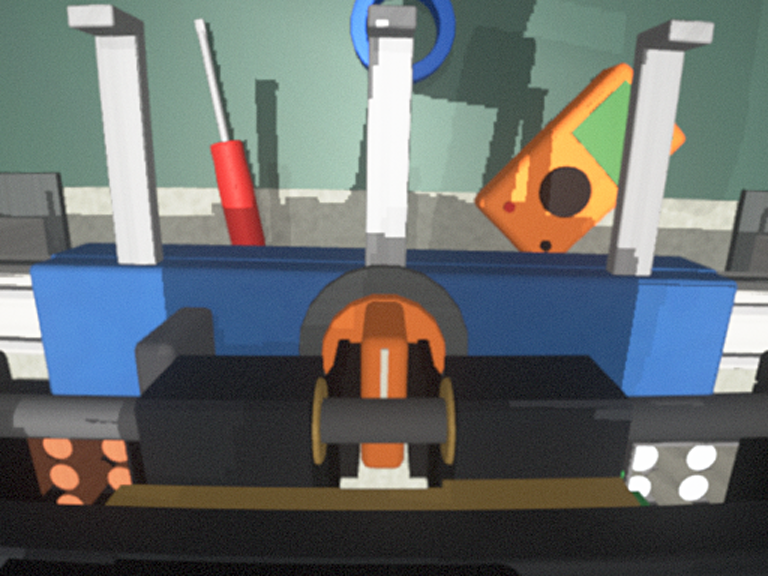

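Free. Now slide the carriage by the knob bar toward +y, about 99 mm.

>>> carry_out(
  grip=[-1,-1,-1,-1,-1,-1,-1,-1,-1,-1,-1,-1],
  slide=[
    [0,0,0],
    [0,8,0],
    [0,10,0],
    [0,10,0],
    [0,10,0],
    [0,10,0],
    [0,10,0],
    [0,10,0],
    [0,10,0],
    [0,10,0],
    [0,5,0],
    [0,0,0],
  ],
  twist=[
    [0,0,0.02],
    [0,0,0],
    [0,0,0],
    [0,0,0],
    [0,0,0],
    [0,0,0],
    [0,0,0],
    [0,0,0],
    [0,0,0],
    [0,0,0],
    [0,0,0],
    [0,0,0],
  ],
)

```text
time_s: 7.5
position: [0.6939, 0.1109, 0.2268]
tcp_rot: [[-1.0, 0.0, 0.0], [0.0, 1.0, -0.003], [-0.0, -0.003, -1.0]]
force: [-1.0, -1.4, -0.3]
opening: 0.159
```

```bash
python3 -c "
from flags import *
plan((.6946,.1083,.2268),89.7)
c=cap('scene'); flags(c,'s'); save(c,'s2.png',(150,155,400,265),3)
"
```

```text
pos [693.9318 110.9129 226.7607] yawy 89.98944236792268 J [  0.0732  36.2809  69.4429  -0.1897  74.2751 -89.8648] open 0.159 F [-1.0305 -1.3721 -0.2948] M [-0.1776 -0.0786 -0.0422] t 7.5
tot d(mm tool) [-0.6687 -2.6129 -0.0309] w [-0.0032  0.      0.0051] N 1 per row [-0.6687 -2.6129 -0.0309] [-0.0032  0.      0.0051]
slides [[-0.7, -2.6, -0.0]]
s green 194 med [0.7638 0.1076 0.2132] ymin/max [0.095  0.1211] x 0.726908712006043 0.7682695640380534 z 0.16511749588153057 0.24264924874895766
    top 71 y [0.0944 0.1223] mid 0.1083511813659121
s white 260 med [ 0.7628 -0.0485  0.2026] ymin/max [-0.6381 -0.031 ] x 0.7250036501884782 0.7668783876981262 z 0.13007327565025484 0.24208259937853405
    top 80 y [-0.0596 -0.0307] mid -0.045171189121213824
s ptr 1
s ptrred 0
```

View pics/s2.png

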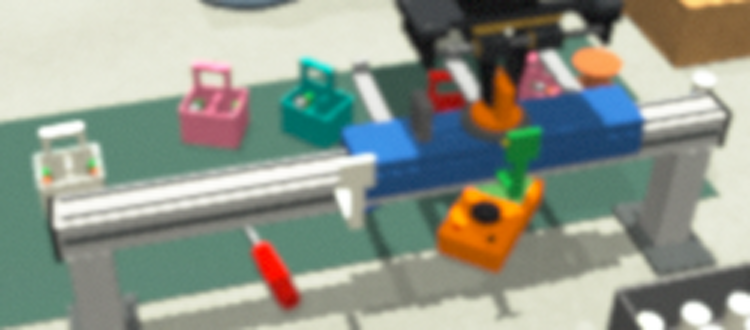

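>>> carry_out(
  grip=[-1,-1,-1],
  slide=[
    [0,-2.5,0],
    [0,0,0],
    [0,0,0],
  ],
  twist=[
    [0,0,0],
    [0,0,0],
    [0,0,0],
  ],
)

```text
time_s: 7.85
position: [0.694, 0.1095, 0.2268]
tcp_rot: [[-1.0, 0.001, 0.0], [0.001, 1.0, 0.001], [-0.0, 0.001, -1.0]]
force: [-0.7, 0.6, 0.0]
opening: 0.161
```

```bash
python3 -c "
from flags import *
plan((.6946,.1083,.2268),89.7)
"
```

```text
pos [693.9524 109.5009 226.7867] yawy 89.93562323138761 J [ -0.1465  36.2425  69.5154   0.0536  74.2328 -90.0967] open 0.161 F [-0.6795  0.6308  0.0348] M [ 0.3153 -0.0334 -0.0383] t 7.85
tot d(mm tool) [-0.6489 -1.2002 -0.0143] w [0.0009 0.0002 0.0041] N 1 per row [-0.6489 -1.2002 -0.0143] [0.0009 0.0002 0.0041]
slides [[-0.6, -1.2, -0.0]]
```

>>> carry_out(
  grip=[-1,-1,-1,-1,-1,-1,-1,-1,-1,-1,-1,-1],
  slide=[
    [0,-1.5,0],
    [0,0,0],
    [0,0,0],
    [0,0,0],
    [0,0,0],
    [0,0,0],
    [0,0,0],
    [0,0,0],
    [0,0,0],
    [0,0,0],
    [0,0,0],
    [0,0,0],
  ],
  twist=[
    [0,0,0],
    [0,0,0],
    [0,0,0.12],
    [0,0,0.12],
    [0,0,0.12],
    [0,0,0.12],
    [0,0,0.12],
    [0,0,0.12],
    [0,0,0.12],
    [0,0,0.12],
    [0,0,0.12],
    [0,0,0.12],
  ],
)

```text
time_s: 9.05
position: [0.6947, 0.1085, 0.2268]
tcp_rot: [[-0.321, 0.947, 0.002], [0.947, 0.321, 0.003], [0.002, 0.003, -1.0]]
force: [0.3, 1.0, 0.6]
opening: 0.155
```

```bash
python3 -c "
from flags import *
plan((.6946,.1083,.2268),9.5)
"
```

```text
pos [694.6587 108.4602 226.774 ] yawy 18.714927707146135 J [ -0.2825  36.2326  69.5375   0.1725  74.1132 -19.0447] open 0.155 F [0.2734 0.9578 0.6285] M [ 0.1608 -0.0084  0.1743] t 9.05
tot d(mm tool) [-0.1328 -0.1069 -0.0266] w [ 0.0027 -0.0023  0.1608] N 2 per row [-0.0664 -0.0535 -0.0133] [ 0.0013 -0.0012  0.0804]
slides [[-0.1, -0.1, -0.0], [-0.1, -0.0, -0.0]]
```

>>> carry_out(
  grip=[-1,-1,-1,0,0,0,0,0,0,0,0,0],
  slide=[
    [0,0,0],
    [0,0,0],
    [0,0,0],
    [0,0,0],
    [0,0,0],
    [0,0,0],
    [0,0,-15],
    [0,0,-25],
    [0,0,-30],
    [0,0,-30],
    [0,0,0],
    [0,0,0],
  ],
  twist=[
    [0,0,0.1],
    [0,0,0.07],
    [0,0,0],
    [0,0,0],
    [0,0,0],
    [0,0,0],
    [0,0,0],
    [0,0,0],
    [0,0,0],
    [0,0,0],
    [0,0,0],
    [0,0,0],
  ],
)

```text
time_s: 10.25
position: [0.6959, 0.1053, 0.3344]
tcp_rot: [[-0.152, 0.988, 0.006], [0.988, 0.152, -0.001], [-0.002, 0.006, -1.0]]
force: [0.9, -1.0, -0.0]
opening: 0.503
```

```bash
python3 -c "
from flags import *
st()
c=cap('wrist'); save(c,'w5.png',k=1.5); flags(c,'w5'); knob(c,(.695,.108)); pickle.dump(c,open('w5.pkl','wb'))
c=cap('top'); save(c,'t5.png',(110,90,310,190),4); pickle.dump(c,open('t5.pkl','wb'));flags(c,'t5');
"
```

```text
pos [695.9108 105.3171 334.3936] yawy 8.734514611207667 zax [ 0.0064 -0.001  -1.    ] open 0.503 F [ 0.9377 -0.9627 -0.0465] M [ 0.0451 -0.0851 -0.027 ] t 10.25
w5 green 434 med [0.7549 0.1103 0.2086] ymin/max [0.0977 0.1199] x 0.7329691748493227 0.7644678715126195 z 0.16629872760711611 0.2408594672212614
    top 125 y [0.0964 0.1224] mid 0.10940719795462335
w5 white 694 med [ 0.7506 -0.039   0.1698] ymin/max [-0.0499  0.187 ] x 0.725019230538335 0.765896778445423 z 0.16164021617132035 0.24098111177752607
    top 20 y [0.0937 0.124 ] mid 0.10885802538244915
w5 ptr 154 med [0.7349 0.1091 0.2052] ymin/max [0.1023 0.1133] x 0.7290445075037402 0.7431129360504172 z 0.20210935222476417 0.20705905975935462
    top 154 y [0.1023 0.1133] mid 0.10779481385955014
w5 ptrred 15 med [0.7447 0.1073 0.2052] ymin/max [0.1063 0.109 ] x 0.7408103492403728 0.7468411682269572 z 0.20416179746707636 0.2056272056964608
    top 15 y [0.1063 0.109 ] mid 0.10764368262438154
knob n 927 z 0.2529771336609913 ctr (0.6956349015235901, 0.10830491781234741) size (0.013928503729403019, 0.04442664235830307) bar angle -78.51661682128906
t5 green 0
t5 white 130 med [ 0.7497 -0.0456  0.1701] ymin/max [-0.6382 -0.031 ] x 0.7250303119344839 0.7613870388088397 z 0.1300566756765158 0.2429851663146385
    top 26 y [-0.0602 -0.0307] mid -0.04545995030143004
t5 ptr 0
t5 ptrred 0
```

View pics/w5.png

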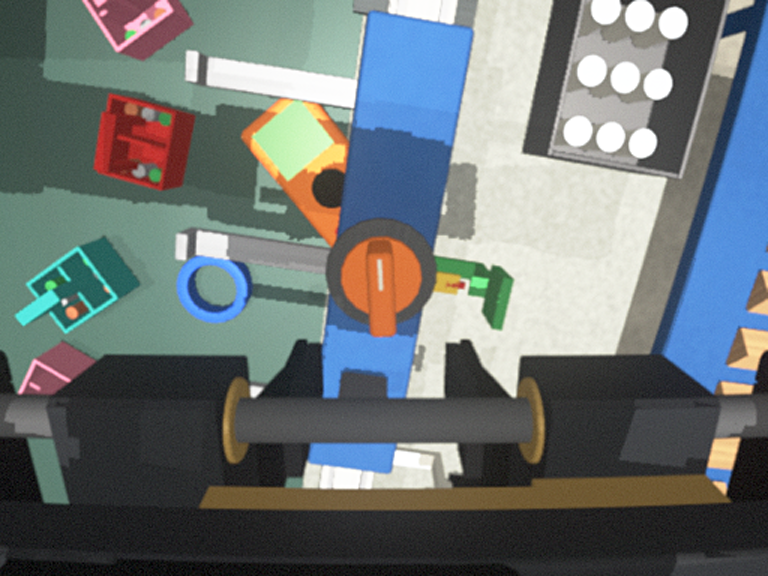

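Clamped tight (bar at −78.5°). The pointer tip at (460,285) is in line with the green flag's post to about 1 mm. Now I'll measure the red and white caddies.

```bash
cat > cad.py <<'E'
from p import *; import pickle
def cad(c,name,near,rad=.09):
    P=cloud(c); h=cv2.cvtColor(c['color'],cv2.COLOR_RGB2HSV); H,S,V=[h[...,i].astype(int) for i in range(3)]
    m={'red':((H<6)|(H>174))&(S>150),'white':(S<50)&(V>95)}[name]
    ok=(np.hypot(P[...,0]-near[0],P[...,1]-near[1])<rad)&(P[...,2]<.3)&(P[...,2]>.02)&(c['depth']>0)
    q=P[m&ok]; 
    b=q[q[:,2]>.094]; t=q[(q[:,2]>.04)&(q[:,2]<.056)]
    def rect(q):
        r=cv2.minAreaRect(q[:,:2].astype(np.float32)); a=r[2] if r[1][0]>r[1][1] else r[2]+90
        return np.array(r[0]),np.sort(r[1])[::-1],(a%180)
    print(name,'all',len(q))
    if len(b)>4: print('  bar',len(b),'z',np.median(b[:,2]),b[:,2].max(),*rect(b),'mean',b.mean(0))
    if len(t)>4: print('  rim',len(t),*rect(t))
E
python3 - <<'E'
from cad import *
c=pickle.load(open('w5.pkl','rb')); cad(c,'red',(.465,.15))
t=pickle.load(open('top0.pkl','rb')); cad(t,'red',(.465,.15)); cad(t,'white',(.46,-.286))
t=pickle.load(open('t5.pkl','rb')); cad(t,'red',(.465,.15)); cad(t,'white',(.46,-.286))
E
```

```text
red all 1840
  bar 482 z 0.10085954922155069 0.10424317945816841 [0.4711 0.1531] [0.0463 0.0135] 81.06820678710938 mean [0.472  0.1536 0.1004]
  rim 618 [0.471  0.1532] [0.0707 0.0606] 82.15998077392578
red all 186
  bar 64 z 0.10076294956431131 0.1081409133589375 [0.467  0.1525] [0.045  0.0121] 83.48737335205078 mean [0.4672 0.1524 0.1007]
  rim 68 [0.4673 0.1509] [0.068  0.0587] 82.2177963256836
white all 289
  bar 63 z 0.10083596442337917 0.10699217896871294 [ 0.4611 -0.2987] [0.045  0.0116] 93.53306078910828 mean [ 0.461  -0.2994  0.1006]
  rim 117 [ 0.461  -0.2987] [0.0713 0.0597] 92.84664869308472
red all 0
white all 291
  bar 68 z 0.1013311397785227 0.10962170421786488 [ 0.4597 -0.2983] [0.0466 0.0115] 90.51332080364227 mean [ 0.4608 -0.2974  0.1015]
  rim 118 [ 0.461 -0.299] [0.0726 0.0598] 92.74679756164551
```

```bash
python3 -c "
from p import *
plan((.472,.153,.30),82)
"
```

```text
pos [695.9169 105.3787 333.9325] yawy 8.73406316386325 J [-0.442  31.6346 61.5137 -0.048  86.5076 -9.173 ] open 0.501 F [-0.0866  0.1201 -0.3701] M [-0.0094 -0.1354 -0.0014] t 10.35
tot d(mm tool) [  81.1287 -214.2821   32.5465] w [ 0.0038  0.0052 -1.2787] N 10 per row [  8.1129 -21.4282   3.2546] [ 0.0004  0.0005 -0.1279]
slides [[8.1, -21.4, 3.3], [10.8, -20.2, 3.3], [13.3, -18.7, 3.3], [15.5, -16.8, 3.3], [17.6, -14.7, 3.3], [19.3, -12.4, 3.3], [20.7, -9.8, 3.3], [21.8, -7.1, 3.4], [22.5, -4.2, 3.4], [22.9, -1.3, 3.4]]
```

>>> carry_out(
  grip=[0.5,0.5,0.5,0.5,0.5,0.5,0.5,0.5,0.5,0.5,0.5,0.5],
  slide=[
    [8,-21,3],
    [11,-20,3],
    [13,-19,3],
    [15,-17,3],
    [17,-15,3],
    [19,-12,3],
    [21,-10,3],
    [22,-7,3],
    [22,-4,3],
    [23,-1,3],
    [0,0,0],
    [0,0,0],
  ],
  twist=[
    [0,0,-0.13],
    [0,0,-0.13],
    [0,0,-0.13],
    [0,0,-0.13],
    [0,0,-0.13],
    [0,0,-0.13],
    [0,0,-0.13],
    [0,0,-0.13],
    [0,0,-0.13],
    [0,0,-0.13],
    [0,0,0],
    [0,0,0],
  ],
)

```text
time_s: 11.55
position: [0.4529, 0.145, 0.2864]
tcp_rot: [[-0.997, 0.067, -0.028], [0.067, 0.998, -0.003], [0.028, -0.005, -1.0]]
force: [0.1, -0.8, 0.8]
opening: 0.751
```

```bash
python3 -c "
from cad import *
plan((.472,.153,.12),82)
c=cap('wrist'); save(c,'w6.png',k=1.5); cad(c,'red',(.472,.153))
"
```

```text
pos [452.9179 144.9661 286.3859] yawy 86.15553266021506 J [  4.2784  14.7324  97.0207  -0.0454  69.8567 -81.8571] open 0.751 F [ 0.1285 -0.7651  0.8451] M [ 0.133  -0.2282  0.011 ] t 11.55
tot d(mm tool) [-23.1018  10.0784 165.7639] w [-0.0057 -0.0275  0.0725] N 5 per row [-4.6204  2.0157 33.1528] [-0.0011 -0.0055  0.0145]
slides [[-4.6, 2.0, 33.2], [-4.4, 2.0, 33.2], [-4.2, 2.1, 33.2], [-4.0, 2.1, 33.2], [-3.8, 2.1, 33.3]]
red all 1576
  bar 491 z 0.10129820868065148 0.10399225466863682 [0.4702 0.1535] [0.0449 0.0124] 82.27491760253906 mean [0.4694 0.1534 0.101 ]
  rim 661 [0.4698 0.1534] [0.0694 0.0597] 81.92241668701172
```

View pics/w6.png

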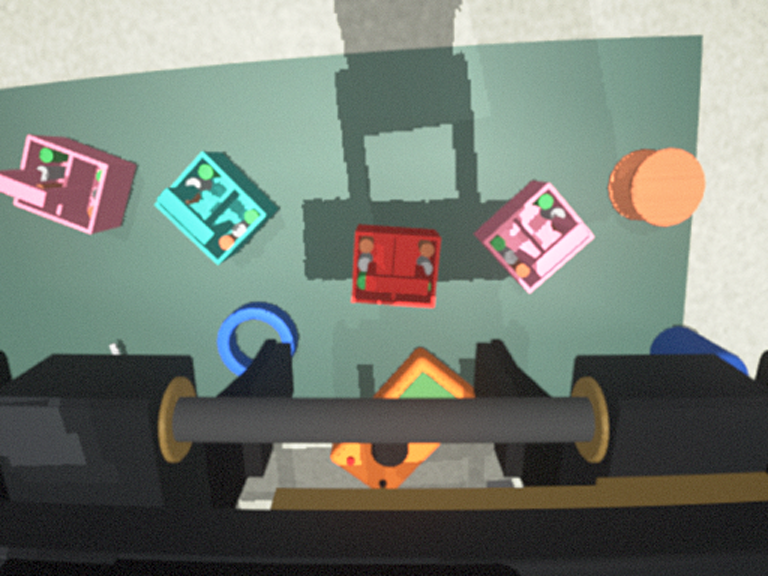

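The red caddy sits at (395,265) with its bar at (395,285), upright and unobstructed. Descend to it.

>>> carry_out(
  grip=[0.5,0.5,0.5,0.5,0.5,0.5],
  slide=[
    [-22,9,0],
    [0,2,30],
    [0,0,40],
    [0,0,40],
    [0,0,35],
    [0,0,0],
  ],
  twist=[
    [-0.006,-0.027,0.07],
    [0,0,0],
    [0,0,0],
    [0,0,0],
    [0,0,0],
    [0,0,0],
  ],
)

```text
time_s: 12.2
position: [0.4892, 0.1539, 0.1372]
tcp_rot: [[-0.988, 0.152, 0.014], [0.152, 0.988, 0.001], [-0.013, 0.003, -1.0]]
force: [-0.6, 0.1, 0.0]
opening: 0.751
```

```bash
python3 -c "
from cad import *
plan((.470,.1535,.060),82)
c=cap('wrist'); save(c,'w7.png',k=1.5); cad(c,'red',(.472,.153))
"
```

```text
pos [489.1892 153.9134 137.1861] yawy 81.28048019338465 J [  4.9631  28.7031 103.4137   0.0036  47.0884 -76.3185] open 0.751 F [-0.6177  0.1345  0.0031] M [ 0.0954 -0.0678 -0.0055] t 12.2
tot d(mm tool) [19.9424 -3.5745 76.913 ] w [ 0.0032  0.0135 -0.0126] N 2 per row [ 9.9712 -1.7872 38.4565] [ 0.0016  0.0067 -0.0063]
slides [[10.0, -1.8, 38.5], [9.7, -1.7, 38.5]]
red all 4084
  bar 1520 z 0.10124556767800844 0.2503821364262838 [0.469  0.1535] [0.046  0.0141] 80.91844940185547 mean [0.4691 0.1533 0.101 ]
  rim 1728 [0.4701 0.1532] [0.07   0.0603] 82.34967803955078
```

View pics/w7.png

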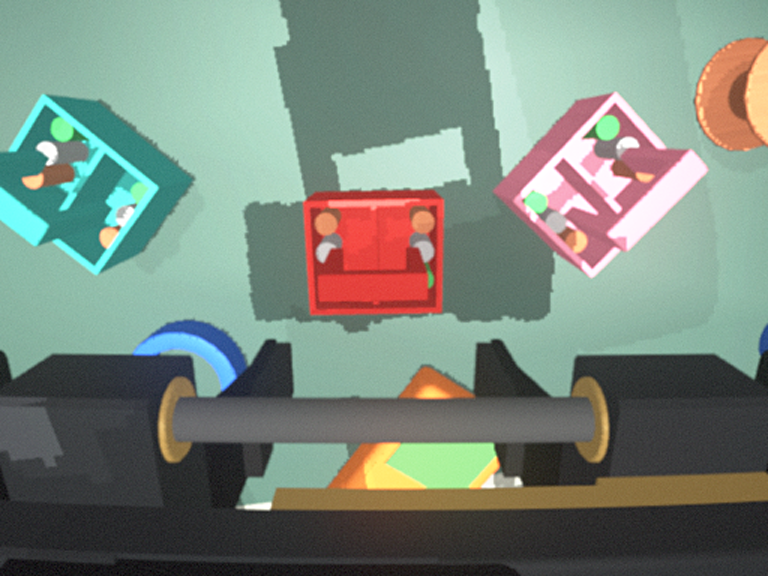

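>>> carry_out(
  grip=[0.5,0.5,0.5,0.5,0.5],
  slide=[
    [20,-3.5,0],
    [0,0,0],
    [0,0,20],
    [0,0,15],
    [0,0,0],
  ],
  twist=[
    [0.003,0.013,-0.013],
    [0,0,0],
    [0,0,0],
    [0,0,0],
    [0,0,0],
  ],
)

```text
time_s: 12.75
position: [0.4837, 0.1541, 0.1116]
tcp_rot: [[-0.989, 0.142, 0.029], [0.143, 0.99, 0.002], [-0.028, 0.007, -1.0]]
force: [-0.2, -0.0, 0.8]
opening: 0.751
```

```bash
python3 -c "
from cad import *
plan((.470,.1535,.060),82)
"
```

```text
pos [483.7491 154.1259 111.5699] yawy 81.81283581859834 J [  5.0469  30.6977 105.8731  -0.0078  41.7711 -76.7549] open 0.751 F [-0.1657 -0.0333  0.8222] M [ 0.084  -0.0728 -0.0161] t 12.75
tot d(mm tool) [14.9676 -2.9146 51.1503] w [ 0.0065  0.0282 -0.0034] N 2 per row [ 7.4838 -1.4573 25.5752] [ 0.0032  0.0141 -0.0017]
slides [[7.5, -1.5, 25.6], [7.1, -1.4, 25.7]]
```

>>> carry_out(
  grip=[0.5,0.5,0.5,0.5,0.5,0.5],
  slide=[
    [14,-2.5,0],
    [0,0,0],
    [2,0,12],
    [2,0,12],
    [2,0,10],
    [0,0,0],
  ],
  twist=[
    [0.006,0.028,0],
    [0,0,0],
    [0,0.01,0],
    [0,0.01,0],
    [0,0.01,0],
    [0,0,0],
  ],
)

```text
time_s: 13.35
position: [0.4671, 0.155, 0.0792]
tcp_rot: [[-0.989, 0.143, -0.023], [0.143, 0.99, 0.006], [0.023, 0.003, -1.0]]
force: [0.1, 0.4, -0.4]
opening: 0.75
```

```bash
python3 -c "
from cad import *
plan((.470,.1535,.060),82)
"
```

```text
pos [467.0501 155.0197  79.1673] yawy 81.75457854877409 J [  5.0333  34.0537 107.168    0.7127  40.0539 -77.2737] open 0.75 F [ 0.1065  0.4354 -0.4003] M [ 0.1223 -0.0937  0.0281] t 13.35
tot d(mm tool) [-3.5862 -1.1325 19.0854] w [ 0.0027 -0.0235 -0.0043] N 1 per row [-3.5862 -1.1325 19.0854] [ 0.0027 -0.0235 -0.0043]
slides [[-3.6, -1.1, 19.1]]
```

>>> carry_out(
  grip=[0.5,0.5,0.5,0.5],
  slide=[
    [-3,-1,8],
    [0,0,8],
    [0,0,3],
    [0,0,0],
  ],
  twist=[
    [0.003,-0.023,0],
    [0,0,0],
    [0,0,0],
    [0,0,0],
  ],
)

```text
time_s: 13.75
position: [0.4693, 0.1536, 0.0577]
tcp_rot: [[-0.99, 0.144, -0.003], [0.144, 0.99, -0.0], [0.003, -0.001, -1.0]]
force: [-0.2, -0.1, -0.2]
opening: 0.753
```

```bash
python3 -c "
from cad import *
plan((.470,.1535,.060),82)
"
```

```text
pos [469.3153 153.5857  57.6685] yawy 81.74730924640477 J [  5.1346  36.2594 108.2644  -0.0103  35.6639 -76.6043] open 0.753 F [-0.1752 -0.1279 -0.1852] M [ 0.1018 -0.1012 -0.0178] t 13.75
tot d(mm tool) [-0.6825  0.0115 -2.3337] w [-0.0009 -0.0032 -0.0044] N 1 per row [-0.6825  0.0115 -2.3337] [-0.0009 -0.0032 -0.0044]
slides [[-0.7, 0.0, -2.3]]
```

>>> carry_out(
  grip=[-1,-1,-1,-1,-1,-1,-1,-1,-1],
  slide=[
    [0,0,0],
    [0,0,0],
    [0,0,0],
    [0,0,0],
    [0,0,0],
    [0,0,-10],
    [0,0,-20],
    [0,0,-20],
    [0,0,0],
  ],
  twist=[
    [0,0,0],
    [0,0,0],
    [0,0,0],
    [0,0,0],
    [0,0,0],
    [0,0,0],
    [0,0,0],
    [0,0,0],
    [0,0,0],
  ],
)

```text
time_s: 14.65
position: [0.4694, 0.1537, 0.1108]
tcp_rot: [[-0.99, 0.144, -0.004], [0.144, 0.99, -0.0], [0.004, -0.001, -1.0]]
force: [0.5, 0.2, -1.3]
opening: 0.53
```

```bash
python3 -c "
from cad import *
plan((.480,.2075,.190),89.5)
"
```

```text
pos [469.4475 153.6511 110.7653] yawy 81.73686721954994 J [  5.1301  30.5539 106.4601   0.0162  43.2122 -76.6186] open 0.53 F [ 0.5111  0.2333 -1.2921] M [ 0.1405 -0.1701 -0.0052] t 14.65
tot d(mm tool) [ -2.3958  54.7489 -79.2844] w [-0.0005 -0.0039 -0.1355] N 2 per row [ -1.1979  27.3745 -39.6422] [-0.0002 -0.002  -0.0677]
slides [[-1.2, 27.4, -39.6], [-3.1, 27.2, -39.6]]
```

>>> carry_out(
  grip=[-1,-1,-1,-1,-1,-1,-1,-1,-1,-1],
  slide=[
    [0,0,-20],
    [0,0,-20],
    [0,0,-20],
    [0,0,-15],
    [0,10,0],
    [0,15,0],
    [0,15,0],
    [0,10,0],
    [0,0,0],
    [0,0,0],
  ],
  twist=[
    [0,0,0],
    [0,0,0],
    [0,0,0],
    [0,0,0],
    [0,0,-0.03],
    [0,0,-0.03],
    [0,0,-0.03],
    [0,0,-0.03],
    [0,0,0],
    [0,0,0],
  ],
)

```text
time_s: 15.65
position: [0.4702, 0.2083, 0.1823]
tcp_rot: [[-1.0, 0.013, -0.014], [0.013, 1.0, -0.001], [0.014, -0.001, -1.0]]
force: [-1.0, -0.2, -0.9]
opening: 0.525
```

```bash
python3 -c "
from cad import *
plan((.500,.2075,.190),89.5)
c=cap('wrist'); save(c,'w8.png',k=1.5); pickle.dump(c,open('w8.pkl','wb'))
c=cap('scene'); save(c,'s8.png',(200,130,450,265),3)
"
```

```text
pos [470.1644 208.2918 182.3005] yawy 89.27507366905611 J [ 11.3547  25.2685  99.7478   0.1469  55.7996 -78.0034] open 0.525 F [-1.0326 -0.1724 -0.8541] M [ 0.1305 -0.1494 -0.0087] t 15.65
tot d(mm tool) [-29.7295  -0.4213  -8.1271] w [-0.0009 -0.0144 -0.0039] N 1 per row [-29.7295  -0.4213  -8.1271] [-0.0009 -0.0144 -0.0039]
slides [[-29.7, -0.4, -8.1]]
```

View pics/w8.png

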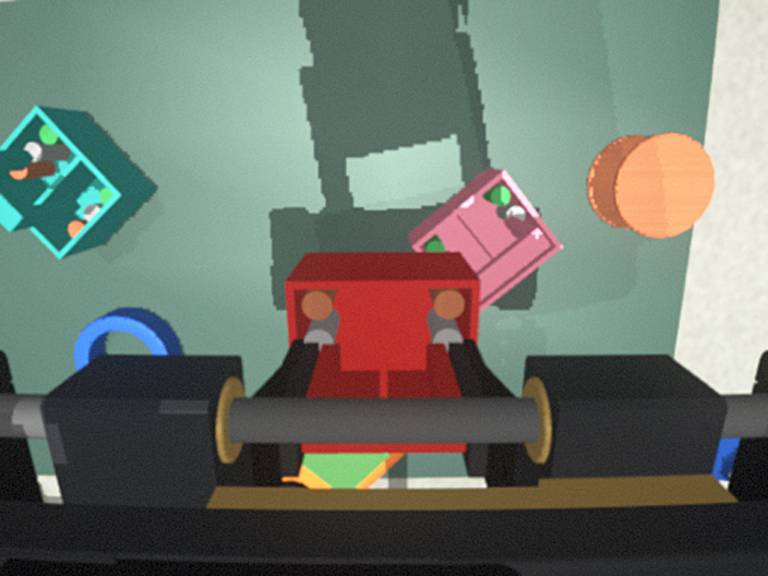

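View pics/s8.png

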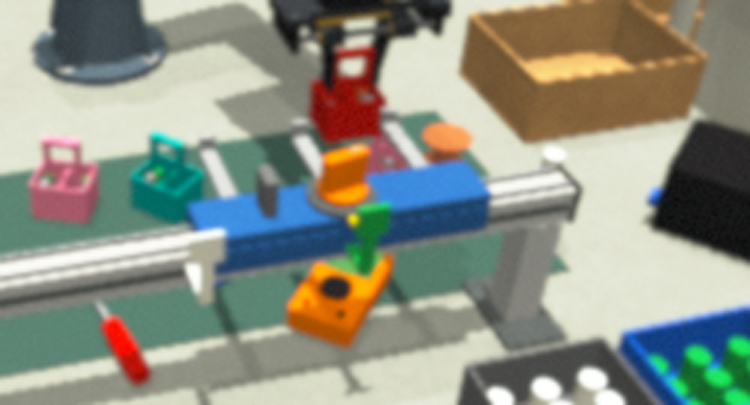

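The caddy is held upright in the jaws. Before inserting, I'll fix hook 2's position with the scene camera.

>>> carry_out(
  grip=[-1,-1,-1],
  slide=[
    [-12,0,-6],
    [-5,0,0],
    [0,0,0],
  ],
  twist=[
    [0,-0.014,-0.004],
    [0,0,0],
    [0,0,0],
  ],
)

```text
time_s: 16.05
position: [0.4892, 0.2065, 0.1888]
tcp_rot: [[-1.0, 0.011, 0.002], [0.011, 1.0, -0.001], [-0.002, -0.001, -1.0]]
force: [0.1, -0.3, -1.6]
opening: 0.527
```

```bash
cat > hk.py <<'E'
from p import *
def hooks(c):
    P=cloud(c); S=cv2.cvtColor(c['color'],cv2.COLOR_RGB2HSV)[...,1]
    q=P[(P[...,0]>.565)&(P[...,0]<.65)&(P[...,2]>.185)&(P[...,2]<.225)&(abs(P[...,1])<.3)&(S<70)]
    k=np.argsort(q[:,1]); q=q[k]
    for s in np.split(q,np.where(np.diff(q[:,1])>.02)[0]+1):
        if len(s)<8: continue
        a=s[(s[:,0]>.59)]; l=s[s[:,0]<.585]
        print('hook n',len(s),'y',np.percentile(s[:,1],[2,50,98]),'arm y',np.percentile(a[:,1],[2,98]).mean() if len(a) else None,'arm z',np.median(a[:,2]) if len(a) else None,'xmin',s[:,0].min(),'lip z',l[:,2].max() if len(l) else None)
E
python3 -c "
from hk import *
c=cap('scene'); hooks(c)
c=cap('top'); hooks(c)
import pickle;hooks(pickle.load(open('w5.pkl','rb')))
plan((.605,.2075,.189),89.5)
"
```

```text
hook n 112 y [-0.001   0.0061  0.0137] arm y 0.006307933735247245 arm z 0.198229801294745 xmin 0.5720852708212347 lip z 0.21698286267621147
hook n 104 y [0.0988 0.1046 0.1145] arm y 0.10676068100021915 arm z 0.1983005756700471 xmin 0.5732907709157334 lip z 0.2163655027959147
hook n 106 y [0.1986 0.2046 0.2139] arm y 0.2061646005225662 arm z 0.19860186758598758 xmin 0.5763064338985041 lip z 0.21745445898518445
hook n 180 y [-0.001   0.0069  0.0126] arm y 0.0057676931361015805 arm z 0.19685974689904384 xmin 0.5701245744364561 lip z 0.2165967072493713
hook n 176 y [0.0988 0.1052 0.1132] arm y 0.1059378640943591 arm z 0.1964312034730662 xmin 0.5702316662770519 lip z 0.2168321478231734
hook n 145 y [0.1987 0.2042 0.2115] arm y 0.20495088012547713 arm z 0.19635387753519884 xmin 0.5708174453962427 lip z 0.21626646056677834
hook n 71 y [0.0082 0.0154 0.0163] arm y 0.012247876731890001 arm z 0.1965337729999359 xmin 0.6188221142916559 lip z None
hook n 1644 y [0.1002 0.1087 0.1159] arm y 0.10793001300246444 arm z 0.19715667944400012 xmin 0.5730669154746825 lip z 0.2149069274818891
hook n 1947 y [0.1996 0.2074 0.2152] arm y 0.20738773495452464 arm z 0.19726625251575125 xmin 0.5739111083339897 lip z 0.2147813570001254
pos [488.5289 206.5606 188.7402] yawy 89.37540748566155 J [ 10.8838  25.5723  97.7235  -0.0893  56.6726 -78.4426] open 0.526 F [ 0.1104  0.2276 -1.644 ] M [ 0.1063 -0.1637 -0.0294] t 16.15
tot d(mm tool) [-116.4541    2.2087   -0.1691] w [-0.0012  0.0008 -0.0022] N 3 per row [-38.818    0.7362  -0.0564] [-0.0004  0.0003 -0.0007]
slides [[-38.8, 0.7, -0.1], [-38.8, 0.7, -0.1], [-38.8, 0.7, -0.1]]
```

>>> carry_out(
  grip=[-1,-1,-1,-1,-1,-1,-1,-1,-1],
  slide=[
    [-12,0,0],
    [-15,0,0],
    [-15,0,0],
    [-15,0,0],
    [-15,0,0],
    [-15,0,0],
    [-10,0,0],
    [-10,0,0],
    [0,0,0],
  ],
  twist=[
    [0,0,0],
    [0,0,0],
    [0,0,0],
    [0,0,0],
    [0,0,0],
    [0,0,0],
    [0,0,0],
    [0,0,0],
    [0,0,0],
  ],
)

```text
time_s: 17.05
position: [0.6041, 0.204, 0.188]
tcp_rot: [[-1.0, 0.012, 0.002], [0.012, 1.0, -0.001], [-0.002, -0.001, -1.0]]
force: [-0.2, 1.0, -1.1]
opening: 0.526
```

```bash
python3 -c "
from hk import *
plan((.605,.2065,.189),89.5)
c=cap('wrist'); save(c,'w9.png',k=1.5)
c=cap('scene'); save(c,'s9.png',(200,130,450,265),3)
"
```

```text
pos [604.0617 203.9834 188.    ] yawy 89.29430843478946 J [  8.6806  33.3474  82.2111  -0.1086  64.3379 -80.5668] open 0.526 F [-0.2485  1.0359 -1.0939] M [ 0.0516 -0.1079 -0.0064] t 17.05
tot d(mm tool) [-0.9093  2.5266 -1.0017] w [-0.0014  0.0021 -0.0036] N 1 per row [-0.9093  2.5266 -1.0017] [-0.0014  0.0021 -0.0036]
slides [[-0.9, 2.5, -1.0]]
```

View pics/w9.png

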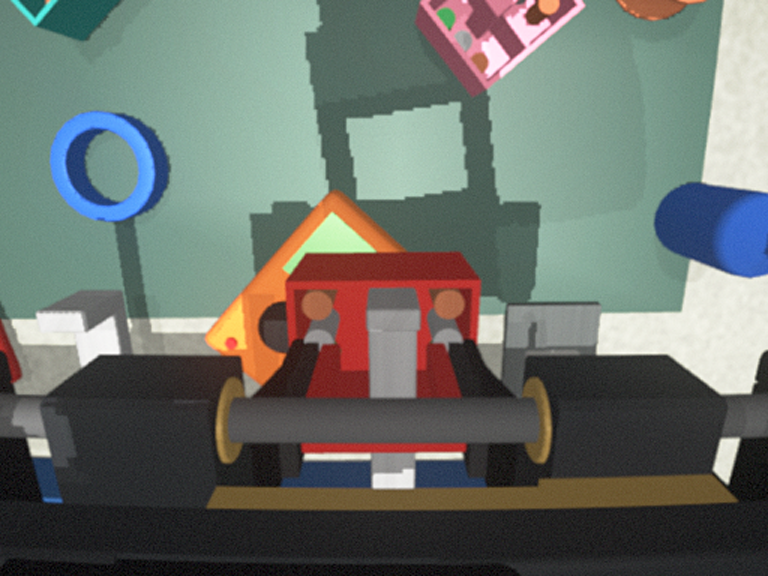

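View pics/s9.png

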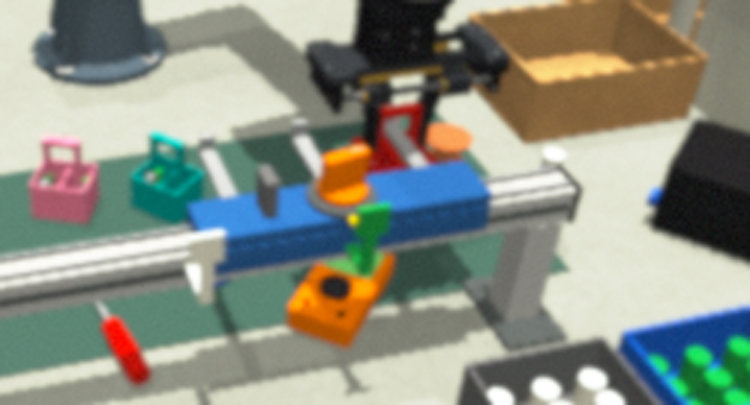

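The hook arm (393,340) passes through the window about 2.5 mm off centre. Centre it and lower.

>>> carry_out(
  grip=[-1,-1,-1,-1,-1,-1],
  slide=[
    [-1,3,0],
    [0,0,5],
    [0,0,7],
    [0,0,7],
    [0,0,4],
    [0,0,0],
  ],
  twist=[
    [0,0,0],
    [0,0,0],
    [0,0,0],
    [0,0,0],
    [0,0,0],
    [0,0,0],
  ],
)

```text
time_s: 17.75
position: [0.5996, 0.2078, 0.1623]
tcp_rot: [[-1.0, 0.011, -0.005], [0.011, 1.0, -0.002], [0.005, -0.002, -1.0]]
force: [-0.1, -0.1, -0.9]
opening: 0.526
```

```bash
python3 -c "
from hk import *
plan((.605,.2065,.161),89.5)
"
```

```text
pos [599.597  207.7982 162.2526] yawy 89.39825851569972 J [  9.0761  35.0259  83.637   -0.0826  61.6339 -80.2824] open 0.526 F [-0.0545 -0.1319 -0.8755] M [ 0.1225 -0.1515  0.0147] t 17.75
tot d(mm tool) [-5.4225 -1.2387  1.2287] w [-0.0021 -0.0049 -0.0018] N 1 per row [-5.4225 -1.2387  1.2287] [-0.0021 -0.0049 -0.0018]
slides [[-5.4, -1.2, 1.2]]
```

>>> carry_out(
  grip=[-1,-1,-1,-1,-1],
  slide=[
    [-5,-1,0],
    [0,0,1],
    [0,0,1],
    [0,0,1],
    [0,0,0],
  ],
  twist=[
    [0,0,0],
    [0,0,0],
    [0,0,0],
    [0,0,0],
    [0,0,0],
  ],
)

```text
time_s: 18.25
position: [0.6053, 0.2067, 0.1622]
tcp_rot: [[-1.0, 0.011, -0.003], [0.011, 1.0, -0.002], [0.003, -0.002, -1.0]]
force: [0.4, 0.7, -1.7]
opening: 0.524
```

```bash
python3 -c "
from hk import *
plan((.605,.2065,.161),89.5)
"
```

```text
pos [605.3413 206.7362 162.1646] yawy 89.39083796095447 J [  8.8932  35.3586  82.9322  -0.0702  61.9122 -80.4643] open 0.524 F [ 0.3558  0.6618 -1.6826] M [ 0.0765 -0.0996  0.0276] t 18.25
tot d(mm tool) [ 0.3349 -0.2379  1.1661] w [-0.0016 -0.0033 -0.0019] N 1 per row [ 0.3349 -0.2379  1.1661] [-0.0016 -0.0033 -0.0019]
slides [[0.3, -0.2, 1.2]]
```

>>> carry_out(
  grip=[-1,-1,-1],
  slide=[
    [0,0,2.5],
    [0,0,2],
    [0,0,0],
  ],
  twist=[
    [0,0,0],
    [0,0,0],
    [0,0,0],
  ],
)

```text
time_s: 18.55
position: [0.606, 0.2068, 0.1625]
tcp_rot: [[-1.0, 0.01, -0.0], [0.01, 1.0, -0.001], [0.0, -0.002, -1.0]]
force: [0.3, -0.2, -1.7]
opening: 0.529
```

```bash
python3 -c "
from hk import *
st()
"
```

```text
pos [605.9554 206.792  162.4566] yawy 89.40847948284107 zax [-0.     -0.0015 -1.    ] open 0.529 F [ 0.2857 -0.1532 -1.6979] M [ 0.0437 -0.1302 -0.0143] t 18.55
```

>>> carry_out(
  grip=[-1,-1],
  slide=[
    [0,0,4],
    [0,0,2],
  ],
  twist=[
    [0,0,0],
    [0,0,0],
  ],
)

```text
time_s: 18.75
position: [0.6065, 0.2069, 0.1619]
tcp_rot: [[-1.0, 0.01, 0.003], [0.01, 1.0, -0.001], [-0.003, -0.001, -1.0]]
force: [-4.6, -1.3, 7.9]
opening: 0.522
```

```bash
python3 -c "
from hk import *
st()
"
```

```text
pos [606.4951 206.9118 161.9074] yawy 89.43125617919836 zax [ 0.0027 -0.0014 -1.    ] open 0.522 F [-4.6338 -1.3222  7.9118] M [-0.0437  0.508  -0.0143] t 18.75
```

Resting on the hook (Fz +8 N). Release and back out upwards.

>>> carry_out(
  grip=[0.4,0.4,0.4,0.4,0.4,0.4,0.4,0.4,0.4],
  slide=[
    [0,0,0],
    [0,0,0],
    [0,0,0],
    [0,0,0],
    [0,0,-8],
    [0,0,-15],
    [0,0,-30],
    [0,0,-30],
    [0,0,-20],
  ],
  twist=[
    [0,0,0],
    [0,0,0],
    [0,0,0],
    [0,0,0],
    [0,0,0],
    [0,0,0],
    [0,0,0],
    [0,0,0],
    [0,0,0],
  ],
)

```text
time_s: 19.65
position: [0.6049, 0.2065, 0.2627]
tcp_rot: [[-1.0, 0.01, -0.007], [0.01, 1.0, -0.003], [0.007, -0.003, -1.0]]
force: [0.1, -0.6, -0.1]
opening: 0.702
```

```bash
python3 -c "
from hk import *
plan((.461,-.297,.28),93)
c=cap('wrist'); save(c,'w10.png',k=1.5)
c=cap('scene'); save(c,'s10.png',(200,130,450,265),3)
"
```

```text
pos [604.8515 206.4873 262.691 ] yawy 89.39958038521138 J [  8.8982  29.2693  76.9533  -0.1083  74.1898 -80.471 ] open 0.702 F [ 0.1151 -0.6091 -0.0579] M [ 0.0609 -0.1731  0.0237] t 19.65
tot d(mm tool) [ 138.6717 -505.0164  -14.8611] w [-0.0028 -0.0069 -0.0628] N 13 per row [ 10.6671 -38.8474  -1.1432] [-0.0002 -0.0005 -0.0048]
slides [[10.7, -38.8, -1.1], [10.9, -38.8, -1.2], [11.0, -38.7, -1.2], [11.2, -38.7, -1.2], [11.4, -38.6, -1.2], [11.6, -38.6, -1.2], [11.8, -38.5, -1.2], [12.0, -38.5, -1.2], [12.2, -38.4, -1.3], [12.3, -38.3, -1.3], [12.5, -38.3, -1.3], [12.7, -38.2, -1.3], [12.9, -38.2, -1.3]]
```

View pics/w10.png

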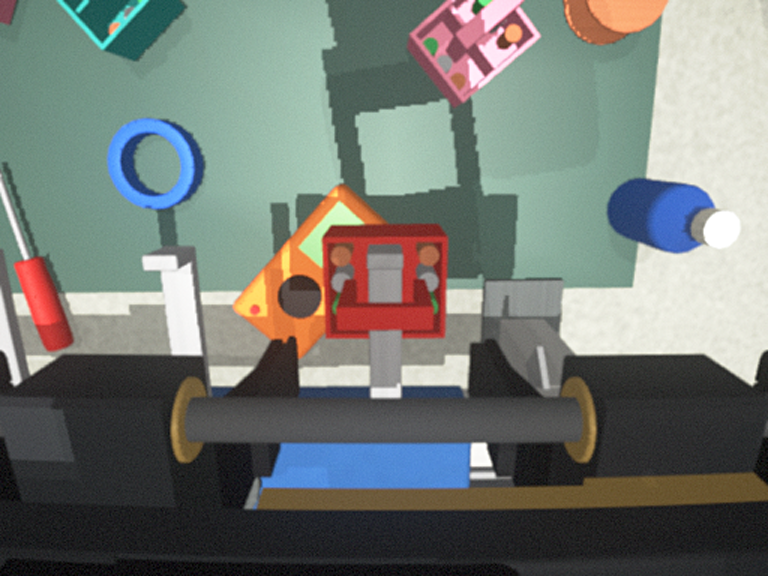

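View pics/s10.png

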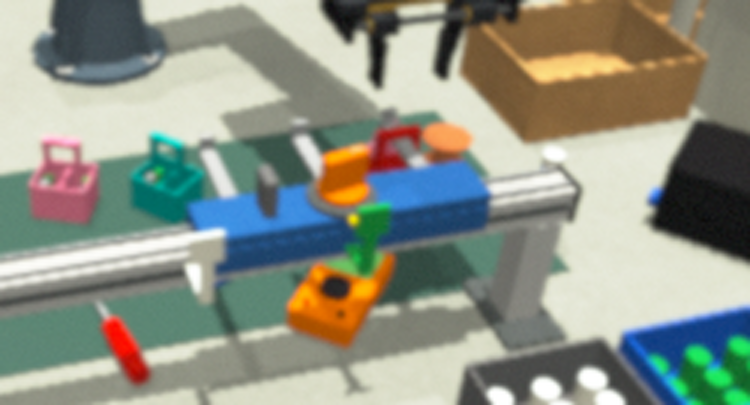

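Red hangs on hook 2 with the arm through the window at (385,290). Next, the white caddy.

>>> carry_out(
  grip=[0.5,0.5,0.5,0.5,0.5,0.5,0.5,0.5,0.5,0.5,0.5,0.5],
  slide=[
    [10,-35,-5],
    [11,-39,-5],
    [11,-39,-3],
    [11,-39,-1],
    [11,-39,-1],
    [11,-39,-1],
    [12,-39,-1],
    [12,-39,-1],
    [12,-39,-1],
    [12,-39,-1],
    [12,-39,-1],
    [12,-30,0],
  ],
  twist=[
    [0,0,0],
    [0,0,0],
    [0,0,0],
    [0,0,0],
    [0,0,0],
    [0,0,0],
    [0,0,0],
    [0,0,0],
    [0,0,0],
    [0,0,0],
    [0,0,0],
    [0,0,0],
  ],
)

```text
time_s: 20.95
position: [0.4563, -0.2573, 0.2727]
tcp_rot: [[-1.0, 0.001, -0.017], [0.001, 1.0, 0.006], [0.017, 0.006, -1.0]]
force: [0.2, -0.0, 0.1]
opening: 0.747
```

>>> carry_out(
  grip=[0.5,0.5],
  slide=[
    [0,0,0],
    [0,0,0],
  ],
  twist=[
    [0,0,0],
    [0,0,0],
  ],
)

```text
time_s: 21.15
position: [0.454, -0.2607, 0.2703]
tcp_rot: [[-1.0, 0.008, -0.02], [0.008, 1.0, 0.008], [0.02, 0.008, -1.0]]
force: [-0.0, 0.5, -0.5]
opening: 0.748
```

```bash
python3 -c "
from cad import *
plan((.463,-.297,.28),93)
c=cap('wrist'); save(c,'w11.png',k=1.5); cad(c,'white',(.463,-.298),.07)
"
```

```text
pos [ 453.9525 -260.6544  270.2983] yawy 89.55115476482072 J [ -41.8547   19.6258   92.3427   -0.4512   69.1628 -131.2455] open 0.748 F [-0.0141  0.4742 -0.5109] M [ 0.1204 -0.1523 -0.0048] t 21.15
tot d(mm tool) [ -9.134  -36.1995 -10.1562] w [ 0.0081 -0.0194 -0.0601] N 1 per row [ -9.134  -36.1995 -10.1562] [ 0.0081 -0.0194 -0.0601]
slides [[-9.1, -36.2, -10.2]]
white all 1999
  bar 564 z 0.10124515138289858 0.29780143942693926 [ 0.4566 -0.2978] [0.046  0.0274] 93.00281834602356 mean [ 0.4632 -0.2974  0.1037]
  rim 811 [ 0.4643 -0.2976] [0.0703 0.0603] 92.66269278526306
```

View pics/w11.png

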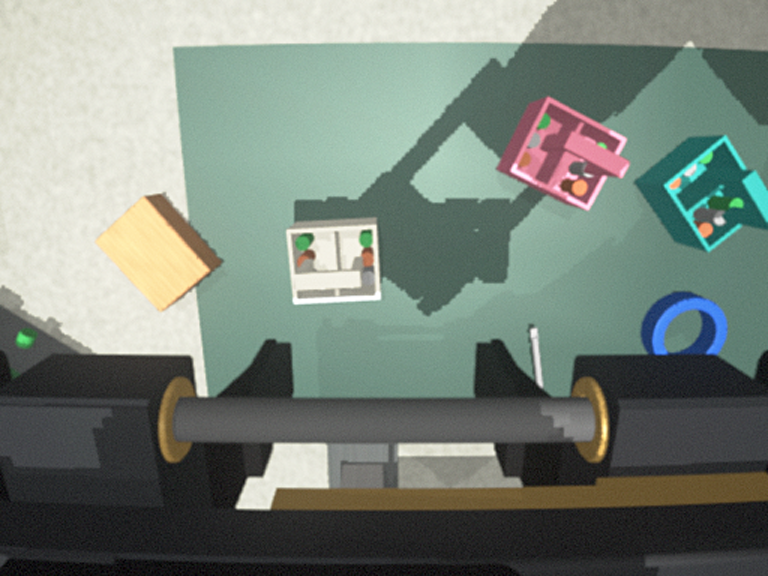

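>>> carry_out(
  grip=[0.5,0.5,0.5,0.5,0.5,0.5,0.5,0.5,0.5],
  slide=[
    [-9,-35,0],
    [0,-2,0],
    [0,0,15],
    [0,0,20],
    [0,0,20],
    [0,0,20],
    [0,0,20],
    [0,0,15],
    [0,0,0],
  ],
  twist=[
    [0.008,-0.02,-0.06],
    [0,0,0],
    [0,0.005,0],
    [0,0.005,0],
    [0,0.005,0],
    [0,0.005,0],
    [0,0.005,0],
    [0,0,0],
    [0,0,0],
  ],
)

```text
time_s: 22.1
position: [0.4651, -0.2818, 0.1543]
tcp_rot: [[-0.997, -0.069, -0.028], [-0.069, 0.998, 0.007], [0.028, 0.009, -1.0]]
force: [-0.2, 0.5, 0.1]
opening: 0.751
```

```bash
python3 -c "
from cad import *
plan((.464,-.2976,.11),92.7)
"
```

```text
pos [ 465.1264 -281.7757  154.3254] yawy 93.96335751593293 J [ -42.5155   29.9204   96.4547   -0.9991   55.0807 -135.9033] open 0.751 F [-0.2107  0.5021  0.1334] M [ 0.1428 -0.183  -0.046 ] t 22.1
tot d(mm tool) [  0.9876 -16.0859  44.2345] w [ 0.0082 -0.0279  0.0222] N 2 per row [ 0.4938 -8.043  22.1172] [ 0.0041 -0.014   0.0111]
slides [[0.5, -8.0, 22.1], [0.7, -8.0, 22.1]]
```

>>> carry_out(
  grip=[0.5,0.5,0.5,0.5,0.5,0.5],
  slide=[
    [1,-15,0],
    [0,0,0],
    [0,0,10],
    [0,0,12],
    [0,0,12],
    [0,0,0],
  ],
  twist=[
    [0.008,-0.028,0.02],
    [0,0,0],
    [0,0,0],
    [0,0,0],
    [0,0,0],
    [0,0,0],
  ],
)

```text
time_s: 22.7
position: [0.4672, -0.2971, 0.1203]
tcp_rot: [[-0.999, -0.049, 0.006], [-0.049, 0.999, -0.003], [-0.006, -0.003, -1.0]]
force: [0.2, 0.8, -0.1]
opening: 0.747
```

```bash
python3 -c "
from cad import *
plan((.464,-.2976,.06),92.7)
c=cap('wrist'); save(c,'w12.png',k=1.5); cad(c,'white',(.463,-.298),.07)
"
```

```text
pos [ 467.1685 -297.0827  120.3069] yawy 92.82790266648094 J [ -44.0847   32.8223   98.042     0.155    48.7667 -137.015 ] open 0.747 F [ 0.2224  0.8049 -0.1062] M [ 0.0854 -0.1257 -0.0621] t 22.7
tot d(mm tool) [ 3.5451 -0.1605 60.2879] w [-0.0033  0.0059  0.0022] N 2 per row [ 1.7725 -0.0803 30.144 ] [-0.0017  0.0029  0.0011]
slides [[1.8, -0.1, 30.1], [1.7, -0.1, 30.1]]
white all 6288
  bar 3161 z 0.10214426713238561 0.21686234567294604 [ 0.4501 -0.3066] [0.1078 0.0414] 92.510409116745 mean [ 0.4514 -0.2991  0.1483]
  rim 1878 [ 0.4645 -0.2977] [0.0703 0.0613] 92.64247822761536
```

View pics/w12.png

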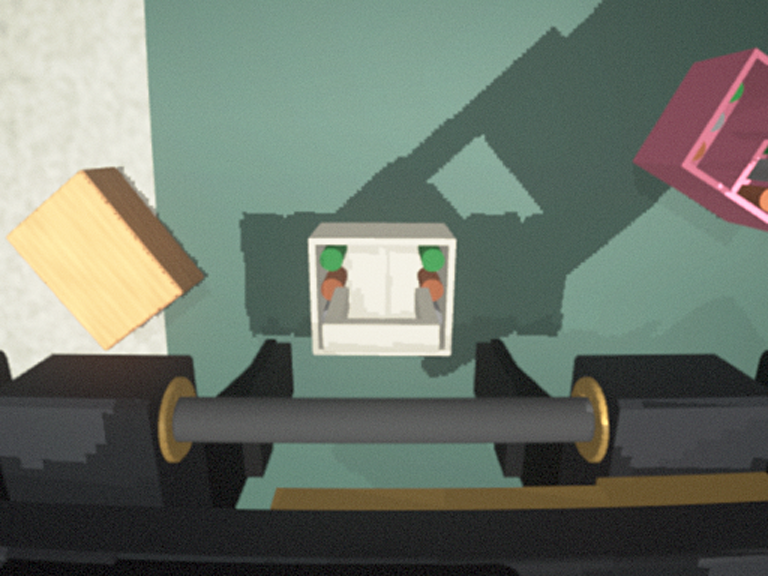

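The white caddy is centred between the fingers at (382,335). Go down.

>>> carry_out(
  grip=[0.5,0.5,0.5,0.5,0.5,0.5],
  slide=[
    [3,0,10],
    [0.5,0,12],
    [0.5,0,12],
    [0.5,0,12],
    [0,0,8],
    [0,0,0],
  ],
  twist=[
    [0,0.006,0],
    [0,0.005,0],
    [0,0.005,0],
    [0,0.005,0],
    [0,0,0],
    [0,0,0],
  ],
)

```text
time_s: 23.35
position: [0.4625, -0.2978, 0.0616]
tcp_rot: [[-0.999, -0.05, -0.016], [-0.05, 0.999, -0.004], [0.017, -0.004, -1.0]]
force: [-0.5, -0.1, 0.7]
opening: 0.749
```

```bash
python3 -c "
from cad import *
plan((.464,-.2976,.058),92.7)
"
```

```text
pos [ 462.4826 -297.8462   61.5955] yawy 92.84226777066895 J [ -43.9483   38.4461   99.6404   -1.2436   42.4222 -135.867 ] open 0.749 F [-0.5406 -0.1191  0.7358] M [ 0.0792 -0.1294 -0.0362] t 23.35
tot d(mm tool) [-1.5874  0.1838  3.5689] w [-0.0037 -0.0167  0.0025] N 1 per row [-1.5874  0.1838  3.5689] [-0.0037 -0.0167  0.0025]
slides [[-1.6, 0.2, 3.6]]
```

>>> carry_out(
  grip=[0.5,0.5,-1,-1,-1,-1,-1],
  slide=[
    [-1.5,0,5],
    [0,0,0],
    [0,0,0],
    [0,0,0],
    [0,0,0],
    [0,0,0],
    [0,0,0],
  ],
  twist=[
    [-0.004,-0.017,0],
    [0,0,0],
    [0,0,0],
    [0,0,0],
    [0,0,0],
    [0,0,0],
    [0,0,0],
  ],
)

```text
time_s: 24.05
position: [0.4646, -0.2984, 0.0571]
tcp_rot: [[-0.999, -0.049, 0.003], [-0.049, 0.999, -0.001], [-0.003, -0.001, -1.0]]
force: [-1.2, 0.2, -0.9]
opening: 0.523
```

```bash
python3 -c "
from cad import *
plan((.464,-.2976,.058),92.7)
"
```

```text
pos [ 464.5934 -298.441    57.1217] yawy 92.83256833753705 J [ -44.3704   38.7656  100.1053    0.1579   40.9534 -137.3222] open 0.523 F [-1.1559  0.221  -0.8943] M [ 0.0598 -0.0922  0.0215] t 24.05
tot d(mm tool) [ 0.5481  0.8684 -0.881 ] w [-0.001   0.0034  0.0023] N 1 per row [ 0.5481  0.8684 -0.881 ] [-0.001   0.0034  0.0023]
slides [[0.5, 0.9, -0.9]]
```

>>> carry_out(
  grip=[-1,-1,-1,-1,-1,-1,-1,-1],
  slide=[
    [0,0,-15],
    [0,0,-20],
    [0,0,-25],
    [0,0,-25],
    [0,0,-25],
    [0,0,-25],
    [0,0,-10],
    [0,0,0],
  ],
  twist=[
    [0,0,0],
    [0,0,0],
    [0,0,0],
    [0,0,0],
    [0,0,0],
    [0,0,0],
    [0,0,0],
    [0,0,0],
  ],
)

```text
time_s: 24.85
position: [0.4625, -0.2966, 0.2054]
tcp_rot: [[-0.999, -0.05, -0.001], [-0.05, 0.999, 0.004], [0.001, 0.004, -1.0]]
force: [-1.1, -0.3, -1.7]
opening: 0.526
```

```bash
python3 -c "
from cad import *
plan((.480,.0065,.2),89.6)
"
```

```text
pos [ 462.5335 -296.5652  205.4303] yawy 92.85210037887259 J [ -44.38     25.7191   93.9559    0.1169   60.5135 -137.2899] open 0.526 F [-1.0901 -0.3321 -1.6513] M [ 0.029  -0.1696 -0.0386] t 24.85
tot d(mm tool) [-32.5308 301.7991   6.4928] w [ 0.0036 -0.001   0.0568] N 8 per row [-4.0664 37.7249  0.8116] [ 0.0004 -0.0001  0.0071]
slides [[-4.1, 37.7, 0.8], [-3.8, 37.8, 0.8], [-3.5, 37.8, 0.8], [-3.3, 37.8, 0.8], [-3.0, 37.8, 0.7], [-2.7, 37.8, 0.7], [-2.5, 37.9, 0.7], [-2.2, 37.9, 0.7]]
```

>>> carry_out(
  grip=[-1,-1,-1,-1,-1,-1,-1,-1,-1,-1,-1,-1],
  slide=[
    [-3,20,0],
    [-3,30,0],
    [-3,30,0],
    [-3,30,0],
    [-3,30,0],
    [-3,30,0],
    [-3,30,0],
    [-3,30,0],
    [-3,30,0],
    [-3,25,0],
    [-2,10,0],
    [0,0,0],
  ],
  twist=[
    [0,0,0.005],
    [0,0,0.005],
    [0,0,0.005],
    [0,0,0.005],
    [0,0,0.005],
    [0,0,0.005],
    [0,0,0.005],
    [0,0,0.005],
    [0,0,0.005],
    [0,0,0.005],
    [0,0,0],
    [0,0,0],
  ],
)

```text
time_s: 26.05
position: [0.4794, 0.0117, 0.1911]
tcp_rot: [[-1.0, 0.006, -0.026], [0.006, 1.0, 0.013], [0.026, 0.013, -1.0]]
force: [0.1, 0.1, -1.3]
opening: 0.527
```

```bash
python3 -c "
from cad import *
plan((.495,.0065,.188),89.6)
c=cap('wrist'); save(c,'w13.png',k=1.5)
"
```

```text
pos [479.3699  11.6759 191.0974] yawy 89.63311639492669 J [ -12.2707   22.3524  103.4299    0.5189   55.8566 -102.2112] open 0.527 F [ 0.0683  0.0936 -1.2545] M [ 0.0891 -0.1956  0.0599] t 26.05
tot d(mm tool) [-15.7375  -5.1162   2.615 ] w [ 0.0132 -0.0264  0.0008] N 1 per row [-15.7375  -5.1162   2.615 ] [ 0.0132 -0.0264  0.0008]
slides [[-15.7, -5.1, 2.6]]
```

View pics/w13.png

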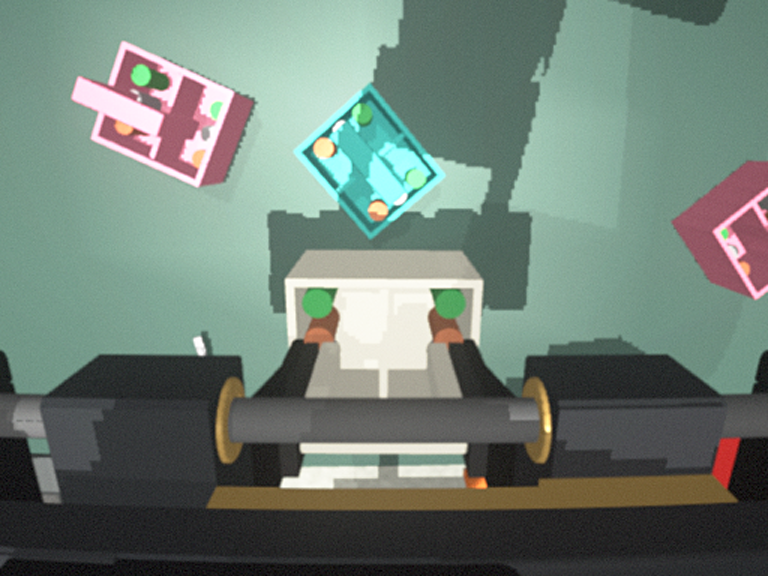

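>>> carry_out(
  grip=[-1,-1,-1],
  slide=[
    [-10,-5,0],
    [0,0,0],
    [0,0,0],
  ],
  twist=[
    [0.013,-0.026,0],
    [0,0,0],
    [0,0,0],
  ],
)

```text
time_s: 26.4
position: [0.4901, 0.0025, 0.19]
tcp_rot: [[-1.0, 0.01, 0.001], [0.01, 1.0, -0.002], [-0.001, -0.002, -1.0]]
force: [0.4, 0.1, -1.2]
opening: 0.526
```

```bash
python3 -c "
from cad import *
plan((.605,.0065,.189),89.6)
"
```

```text
pos [490.1183   2.5115 189.9686] yawy 89.43139729831334 J [ -12.7236   22.6144  103.1607   -0.1394   54.1616 -102.0734] open 0.526 F [ 0.4116  0.1031 -1.1953] M [ 0.0978 -0.1491 -0.0127] t 26.4
tot d(mm tool) [-114.8358    5.1304    1.0341] w [-0.0022  0.0007 -0.0029] N 3 per row [-38.2786   1.7101   0.3447] [-0.0007  0.0002 -0.001 ]
slides [[-38.3, 1.7, 0.3], [-38.3, 1.7, 0.3], [-38.3, 1.6, 0.3]]
```

>>> carry_out(
  grip=[-1,-1,-1,-1,-1,-1,-1,-1,-1],
  slide=[
    [-12,4,0],
    [-15,0,0],
    [-15,0,0],
    [-15,0,0],
    [-15,0,0],
    [-15,0,0],
    [-10,0,0],
    [-8,0,0],
    [0,0,0],
  ],
  twist=[
    [0,0,0],
    [0,0,0],
    [0,0,0],
    [0,0,0],
    [0,0,0],
    [0,0,0],
    [0,0,0],
    [0,0,0],
    [0,0,0],
  ],
)

```text
time_s: 27.3
position: [0.6057, 0.0022, 0.1905]
tcp_rot: [[-1.0, 0.017, 0.006], [0.017, 1.0, -0.003], [-0.006, -0.002, -1.0]]
force: [-0.4, -0.1, -0.9]
opening: 0.524
```

```bash
python3 -c "
from hk import *
plan((.605,.0065,.162),89.5)
c=cap('wrist'); save(c,'w14.png',k=1.5)
"
```

```text
pos [605.7139   2.241  190.5231] yawy 89.01872723777825 J [-10.3058  30.7183  87.1022  -0.0919  61.8033 -99.2818] open 0.524 F [-0.4494 -0.1059 -0.896 ] M [ 0.0585 -0.1422 -0.0325] t 27.3
tot d(mm tool) [ 0.965   4.3163 28.5071] w [-0.0025  0.0062 -0.0084] N 1 per row [ 0.965   4.3163 28.5071] [-0.0025  0.0062 -0.0084]
slides [[1.0, 4.3, 28.5]]
```

View pics/w14.png

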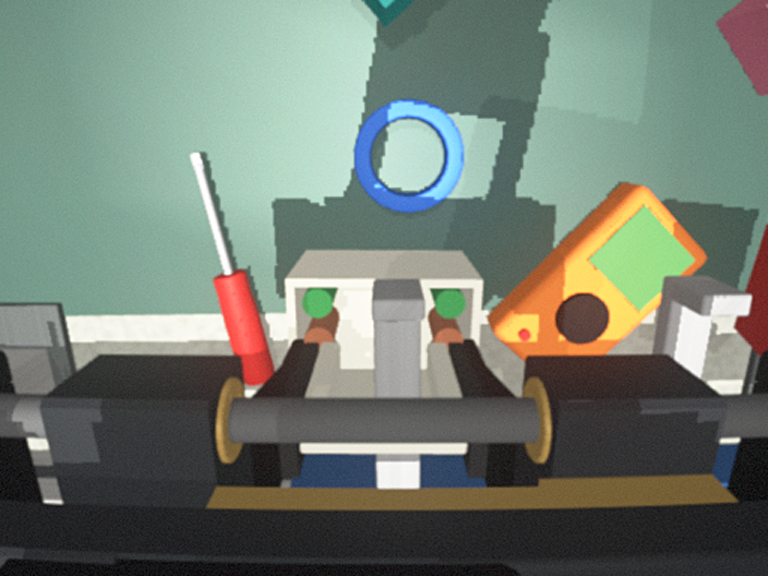

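The hook arm (397,340) lies inside the window, about 4 mm off centre. Shift and lower.

>>> carry_out(
  grip=[-1,-1,-1,-1,-1,-1,-1],
  slide=[
    [0,4,0],
    [0,0,0],
    [0,0,5],
    [0,0,7],
    [0,0,7],
    [0,0,4],
    [0,0,0],
  ],
  twist=[
    [0,0.006,-0.008],
    [0,0,0],
    [0,0,0],
    [0,0,0],
    [0,0,0],
    [0,0,0],
    [0,0,0],
  ],
)

```text
time_s: 28.05
position: [0.6012, 0.0073, 0.1647]
tcp_rot: [[-1.0, 0.008, -0.006], [0.008, 1.0, -0.001], [0.006, -0.002, -1.0]]
force: [-0.1, -0.2, -1.5]
opening: 0.523
```

```bash
python3 -c "
from hk import *
plan((.605,.0065,.162),89.5)
"
```

```text
pos [601.2316   7.3121 164.7451] yawy 89.5245737373851 J [ -9.8651  32.5306  88.5112  -0.1719  59.3101 -99.3012] open 0.523 F [-0.1133 -0.2353 -1.4634] M [ 0.0747 -0.2239  0.0324] t 28.05
tot d(mm tool) [-3.7928 -0.7765  2.7218] w [-0.0015 -0.0065  0.0004] N 1 per row [-3.7928 -0.7765  2.7218] [-0.0015 -0.0065  0.0004]
slides [[-3.8, -0.8, 2.7]]
```

>>> carry_out(
  grip=[-1,-1,-1,-1],
  slide=[
    [-4,0,0],
    [0,0,4],
    [0,0,4],
    [0,0,2],
  ],
  twist=[
    [0,0,0],
    [0,0,0],
    [0,0,0],
    [0,0,0],
  ],
)

```text
time_s: 28.45
position: [0.6063, 0.007, 0.1609]
tcp_rot: [[-1.0, 0.008, -0.004], [0.008, 1.0, -0.003], [0.004, -0.003, -1.0]]
force: [-2.5, 0.0, 0.8]
opening: 0.53
```

```bash
python3 -c "
from hk import *
plan((.605,.0065,.162),89.5)
"
```

```text
pos [606.2538   7.0453 160.871 ] yawy 89.54960102796446 J [ -9.7893  33.112   88.0618  -0.214   59.0251 -99.2282] open 0.53 F [-2.5484  0.0215  0.823 ] M [0.0926 0.1463 0.0175] t 28.45
tot d(mm tool) [ 1.2539 -0.558  -1.1226] w [-0.0026 -0.0039  0.0009] N 1 per row [ 1.2539 -0.558  -1.1226] [-0.0026 -0.0039  0.0009]
slides [[1.3, -0.6, -1.1]]
```

Contact (Fz up). Release and rise.

>>> carry_out(
  grip=[0.4,0.4,0.4,0.4,0.4,0.4,0.4,0.4,0.4,0.4],
  slide=[
    [0,0,1],
    [0,0,0],
    [0,0,0],
    [0,0,0],
    [0,0,-8],
    [0,0,-15],
    [0,0,-30],
    [0,0,-30],
    [0,0,-30],
    [0,0,0],
  ],
  twist=[
    [0,0,0],
    [0,0,0],
    [0,0,0],
    [0,0,0],
    [0,0,0],
    [0,0,0],
    [0,0,0],
    [0,0,0],
    [0,0,0],
    [0,0,0],
  ],
)

```text
time_s: 29.45
position: [0.6076, 0.0071, 0.2776]
tcp_rot: [[-1.0, 0.008, -0.004], [0.008, 1.0, -0.002], [0.004, -0.002, -1.0]]
force: [0.1, -0.3, 0.2]
opening: 0.697
```

```bash
python3 -c "
from hk import *
plan((.6955,.1083,.30),11.5)
c=cap('wrist'); save(c,'w15.png',k=1.5)
c=cap('scene'); save(c,'s15.png',k=1.5)
"
```

```text
pos [607.5844   7.074  277.5911] yawy 89.53324776369138 J [ -9.7684  25.7617  80.748   -0.1842  73.6991 -99.2493] open 0.697 F [ 0.1051 -0.338   0.1708] M [ 0.0949 -0.1624  0.0012] t 29.45
tot d(mm tool) [-86.9945 101.8835 -23.0155] w [-0.0049 -0.0018  1.3619] N 11 per row [-7.9086  9.2621 -2.0923] [-0.0004 -0.0002  0.1238]
slides [[-7.9, 9.3, -2.1], [-6.7, 10.2, -2.1], [-5.4, 10.9, -2.1], [-4.0, 11.5, -2.1], [-2.6, 11.9, -2.1], [-1.1, 12.1, -2.1], [0.4, 12.2, -2.1], [1.9, 12.0, -2.1], [3.4, 11.7, -2.0], [4.8, 11.2, -2.0], [6.2, 10.5, -2.0]]
```

View pics/w15.png

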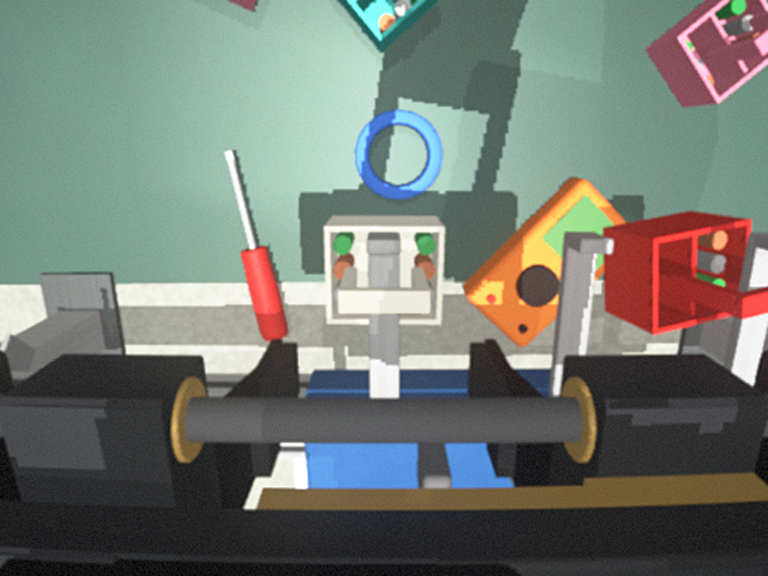

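View pics/s15.png

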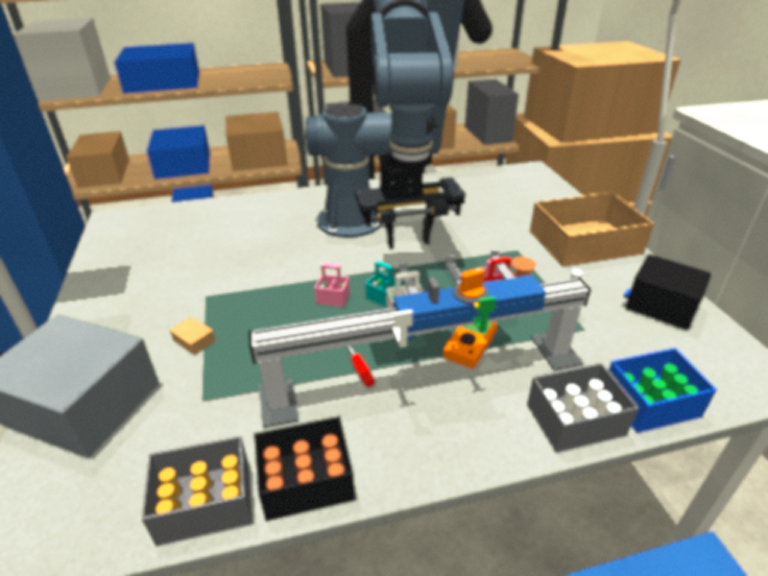

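Both caddies hang (white (385,270), red (680,270) in the wrist view), and no yellow one is to be seen anywhere. Back to the knob.

>>> carry_out(
  grip=[0,0,0,0,0,0,0,0,0,0,0,0],
  slide=[
    [0,0,-25],
    [-8,9,-2],
    [-7,10,-2],
    [-5,11,-2],
    [-4,11,-2],
    [-3,12,0],
    [-1,12,0],
    [0,12,0],
    [2,12,0],
    [3,12,0],
    [5,11,0],
    [6,10,0],
  ],
  twist=[
    [0,0,0],
    [0,0,0.125],
    [0,0,0.125],
    [0,0,0.125],
    [0,0,0.125],
    [0,0,0.125],
    [0,0,0.125],
    [0,0,0.125],
    [0,0,0.125],
    [0,0,0.125],
    [0,0,0.125],
    [0,0,0.11],
  ],
)

```text
time_s: 30.75
position: [0.6858, 0.107, 0.2787]
tcp_rot: [[-0.142, 0.988, -0.062], [0.99, 0.143, 0.003], [0.011, -0.061, -0.998]]
force: [0.4, -0.0, 0.8]
opening: 0.498
```

>>> carry_out(
  grip=[0,0],
  slide=[
    [0,0,0],
    [0,0,0],
  ],
  twist=[
    [0,0,0],
    [0,0,0],
  ],
)

```text
time_s: 30.95
position: [0.6844, 0.1078, 0.2741]
tcp_rot: [[-0.146, 0.987, -0.07], [0.989, 0.146, 0.003], [0.013, -0.069, -0.998]]
force: [-0.0, -0.1, 0.3]
opening: 0.498
```

```bash
python3 -c "
from flags import *
plan((.6955,.1083,.26),11.5)
c=cap('wrist'); save(c,'w16.png',k=1.5); flags(c,'w'); knob(c,(.6955,.1083))
"
```

```text
pos [684.4042 107.8033 274.051 ] yawy 8.43250529558453 J [-0.3217 35.0242 64.4392  0.1214 84.5328 -8.745 ] open 0.498 F [-0.0078 -0.0758  0.3351] M [-0.0161 -0.1722 -0.0086] t 30.95
tot d(mm tool) [-1.304  11.9861 13.2449] w [-0.0683 -0.0145 -0.054 ] N 1 per row [-1.304  11.9861 13.2449] [-0.0683 -0.0145 -0.054 ]
slides [[-1.3, 12.0, 13.2]]
w green 713 med [0.7532 0.1113 0.1695] ymin/max [0.1048 0.122 ] x 0.7326186759948219 0.7649670315313719 z 0.16609612690323794 0.2409119083935994
    top 136 y [0.1131 0.1235] mid 0.11830069323870199
w white 175 med [0.7431 0.1237 0.1996] ymin/max [0.1    0.2343] x 0.7250242803292248 0.7662615214371042 z 0.16220880052582565 0.23963457183312337
    top 10 y [0.1217 0.1241] mid 0.12286769174524162
w ptr 270 med [0.7354 0.1086 0.2053] ymin/max [0.1022 0.1132] x 0.7287016990983778 0.7499919700447772 z 0.16931328745429935 0.20799568710322747
    top 269 y [0.1022 0.1132] mid 0.10773368656852636
w ptrred 20 med [0.7456 0.1078 0.2051] ymin/max [0.1062 0.109 ] x 0.7442143351040922 0.7471000654769072 z 0.20285192561238508 0.20592199899577232
    top 20 y [0.1062 0.109 ] mid 0.1075769409991081
knob n 1487 z 0.252943047840529 ctr (0.6954417824745178, 0.10866375267505646) size (0.014032641425728798, 0.04358335956931114) bar angle -78.42091941833496
```

View pics/w16.png

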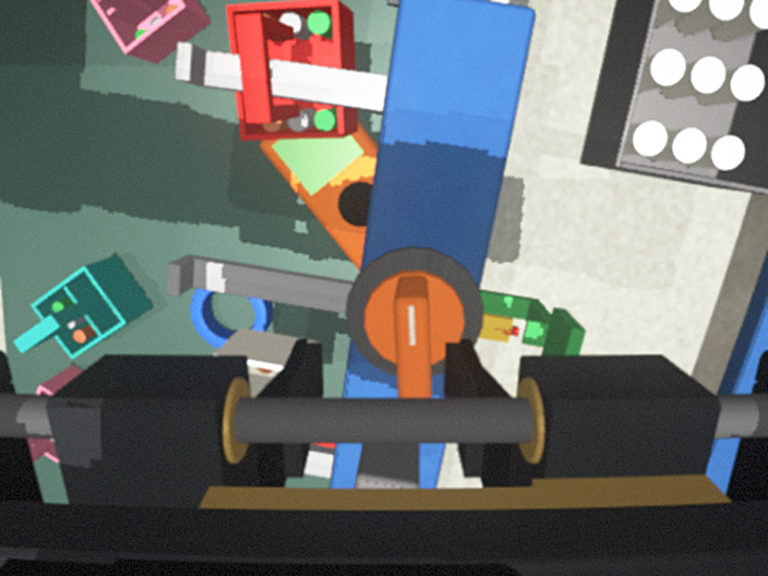

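>>> carry_out(
  grip=[0,0,0],
  slide=[
    [-1,12,-5],
    [0,0,0],
    [0,0,0],
  ],
  twist=[
    [-0.068,-0.014,-0.055],
    [0,0,0],
    [0,0,0],
  ],
)

```text
time_s: 31.3
position: [0.6947, 0.107, 0.2764]
tcp_rot: [[-0.203, 0.979, -0.005], [0.979, 0.203, 0.0], [0.001, -0.004, -1.0]]
force: [0.3, -0.9, -0.1]
opening: 0.501
```

```bash
python3 -c "
from flags import *
plan((.6955,.1085,.226),11.6)
"
```

```text
pos [694.6926 107.017  276.4086] yawy 11.705557220749817 J [ -0.3305  34.0393  65.835    0.0044  80.3896 -12.0367] open 0.501 F [ 0.2662 -0.8678 -0.1262] M [ 0.0109 -0.147   0.0092] t 31.3
tot d(mm tool) [ 1.2362  1.3178 50.4045] w [-0.0045 -0.001   0.0018] N 2 per row [ 0.6181  0.6589 25.2022] [-0.0022 -0.0005  0.0009]
slides [[0.6, 0.7, 25.2], [0.6, 0.6, 25.2]]
```

>>> carry_out(
  grip=[0,0,0,0,0],
  slide=[
    [1,1,12],
    [0,0,15],
    [0,0,15],
    [0,0,8],
    [0,0,0],
  ],
  twist=[
    [-0.004,0,0],
    [0,0,0],
    [0,0,0],
    [0,0,0],
    [0,0,0],
  ],
)

```text
time_s: 31.8
position: [0.6937, 0.1072, 0.222]
tcp_rot: [[-0.2, 0.98, -0.005], [0.98, 0.2, 0.001], [0.002, -0.005, -1.0]]
force: [-0.0, -0.2, 0.2]
opening: 0.5
```

```bash
python3 -c "
from flags import *
plan((.6955,.1085,.226),11.6)
"
```

```text
pos [693.7274 107.1916 222.0278] yawy 11.564363236923986 J [ -0.3383  36.5797  69.6278   0.0558  74.0956 -11.9178] open 0.5 F [-0.0396 -0.2182  0.1527] M [-0.0293 -0.0721  0.0293] t 31.8
tot d(mm tool) [ 0.9345  1.9791 -3.9803] w [-0.005  -0.002  -0.0006] N 1 per row [ 0.9345  1.9791 -3.9803] [-0.005  -0.002  -0.0006]
slides [[0.9, 2.0, -4.0]]
```

>>> carry_out(
  grip=[0,0,-1,-1,-1,-1,-1],
  slide=[
    [1,2,-3],
    [0,0,0],
    [0,0,0],
    [0,0,0],
    [0,0,0],
    [0,0,0],
    [0,0,0],
  ],
  twist=[
    [-0.005,0,0],
    [0,0,0],
    [0,0,0],
    [0,0,0],
    [0,0,0],
    [0,0,0],
    [0,0,0],
  ],
)

```text
time_s: 32.5
position: [0.6948, 0.1083, 0.2276]
tcp_rot: [[-0.201, 0.98, -0.002], [0.98, 0.201, 0.001], [0.001, -0.001, -1.0]]
force: [-5.7, -1.4, 1.4]
opening: 0.156
```

>>> carry_out(
  grip=[-1,-1,-1,-1,-1,-1,-1,-1,-1,-1,-1,-1],
  slide=[
    [0,0,0],
    [0,0,0],
    [0,0,0],
    [0,0,0],
    [0,0,0],
    [0,0,0],
    [0,0,0],
    [0,0,0],
    [0,0,0],
    [0,0,0],
    [0,0,0],
    [0,0,0],
  ],
  twist=[
    [0,0,-0.1],
    [0,0,-0.12],
    [0,0,-0.12],
    [0,0,-0.12],
    [0,0,-0.12],
    [0,0,-0.12],
    [0,0,-0.12],
    [0,0,-0.12],
    [0,0,-0.12],
    [0,0,-0.12],
    [0,0,-0.12],
    [0,0,0],
  ],
)

```text
time_s: 33.7
position: [0.6935, 0.1073, 0.2276]
tcp_rot: [[-1.0, 0.022, -0.003], [0.022, 1.0, 0.001], [0.003, 0.001, -1.0]]
force: [0.4, 0.8, 0.7]
opening: 0.158
```

```bash
python3 -c "
from flags import *
plan((.695,.1085,.225),89.6)
"
```

```text
pos [693.4887 107.2969 227.6185] yawy 88.74569559592561 J [ -0.3272  36.2162  69.4306   0.0497  74.5327 -89.0863] open 0.158 F [0.3513 0.8278 0.7445] M [ 0.155  -0.1614  0.0928] t 33.7
tot d(mm tool) [-1.4929  1.2339  2.6148] w [ 0.0008 -0.0031 -0.0149] N 1 per row [-1.4929  1.2339  2.6148] [ 0.0008 -0.0031 -0.0149]
slides [[-1.5, 1.2, 2.6]]
```

Free. Slide gently about −151 mm toward the white flag.

>>> carry_out(
  grip=[-1,-1,-1,-1,-1,-1,-1,-1,-1,-1,-1,-1],
  slide=[
    [0,0,0],
    [0,-3,0],
    [0,-5,0],
    [0,-7,0],
    [0,-8,0],
    [0,-8,0],
    [0,-8,0],
    [0,-8,0],
    [0,-8,0],
    [0,-8,0],
    [0,-8,0],
    [0,-8,0],
  ],
  twist=[
    [0,0,-0.015],
    [0,0,0],
    [0,0,0],
    [0,0,0],
    [0,0,0],
    [0,0,0],
    [0,0,0],
    [0,0,0],
    [0,0,0],
    [0,0,0],
    [0,0,0],
    [0,0,0],
  ],
)

```text
time_s: 34.9
position: [0.6932, 0.0244, 0.2276]
tcp_rot: [[-1.0, 0.012, -0.0], [0.012, 1.0, 0.006], [0.001, 0.006, -1.0]]
force: [0.7, 3.2, -0.2]
opening: 0.161
```

```bash
python3 -c "
from flags import *
plan((.6928,-.0441,.2276),89.6)
"
```

```text
pos [693.1765  24.4069 227.6242] yawy 89.3256181164273 J [ -7.3324  35.4679  70.9253   0.3272  73.6758 -96.7503] open 0.161 F [ 0.6521  3.1631 -0.2139] M [ 0.4458 -0.2353  0.1089] t 34.9
tot d(mm tool) [ -0.4297 -68.5057  -0.3585] w [ 0.0056 -0.0005 -0.0048] N 2 per row [ -0.2148 -34.2528  -0.1793] [ 0.0028 -0.0003 -0.0024]
slides [[-0.2, -34.3, -0.2], [-0.1, -34.3, -0.1]]
```

>>> carry_out(
  grip=[-1,-1,-1,-1,-1,-1,-1,-1,-1,-1,-1,-1],
  slide=[
    [0,-8,0],
    [0,-8,0],
    [0,-8,0],
    [0,-8,0],
    [0,-8,0],
    [0,-8,0],
    [0,-7,0],
    [0,-5,0],
    [0,-3,0],
    [0,-1,0],
    [0,0,0],
    [0,0,0],
  ],
  twist=[
    [0,0,0],
    [0,0,0],
    [0,0,0],
    [0,0,0],
    [0,0,0],
    [0,0,0],
    [0,0,0],
    [0,0,0],
    [0,0,0],
    [0,0,0],
    [0,0,0],
    [0,0,0],
  ],
)

```text
time_s: 36.1
position: [0.6929, -0.0474, 0.2276]
tcp_rot: [[-1.0, 0.013, 0.001], [0.013, 1.0, 0.004], [-0.001, 0.004, -1.0]]
force: [0.2, 1.9, 1.4]
opening: 0.157
```

```bash
python3 -c "
from flags import *
plan((.6928,-.0441,.2276),89.6)
c=cap('scene'); flags(c,'s'); save(c,'s17.png',(150,145,400,265),3)
"
```

```text
pos [692.8968 -47.3531 227.6127] yawy 89.27573223536298 J [ -13.2156   35.5174   70.8281    0.2558   73.6515 -102.5633] open 0.157 F [0.2064 1.8714 1.389 ] M [ 0.2797 -0.2742  0.099 ] t 36.1
tot d(mm tool) [0.138  3.2516 0.0261] w [ 0.0042  0.001  -0.0057] N 1 per row [0.138  3.2516 0.0261] [ 0.0042  0.001  -0.0057]
slides [[0.1, 3.3, 0.0]]
s green 176 med [0.7638 0.1073 0.2079] ymin/max [0.097  0.1195] x 0.7257670778760961 0.7672150698009957 z 0.16238553942819256 0.24354399062799093
    top 48 y [0.0965 0.1194] mid 0.10798862700649041
s white 272 med [ 0.7627 -0.0485  0.2068] ymin/max [-0.6384  0.0782] x 0.7251950671382954 0.7666007002864166 z 0.1302517496109532 0.2416908752316148
    top 91 y [-0.0596  0.095 ] mid 0.017716250414097252
s ptr 1
s ptrred 0
```

View pics/s17.png

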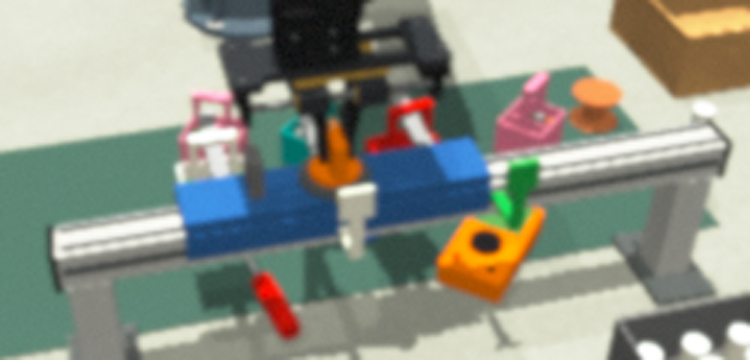

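>>> carry_out(
  grip=[-1,-1,-1],
  slide=[
    [0,4,0],
    [0,1,0],
    [0,0,0],
  ],
  twist=[
    [0,0,0],
    [0,0,0],
    [0,0,0],
  ],
)

```text
time_s: 36.45
position: [0.6929, -0.0439, 0.2276]
tcp_rot: [[-1.0, 0.012, 0.001], [0.012, 1.0, -0.0], [-0.001, -0.0, -1.0]]
force: [1.1, 0.2, -0.4]
opening: 0.159
```

```bash
python3 -c "
from flags import *
plan((.6928,-.0441,.2276),89.6)
"
```

```text
pos [692.9202 -43.8592 227.616 ] yawy 89.29826579201445 J [ -12.8184   35.4975   70.8669   -0.0066   73.5859 -102.1148] open 0.159 F [ 1.1155  0.1916 -0.3684] M [-0.0637 -0.1903  0.0376] t 36.45
tot d(mm tool) [ 0.1173 -0.2422  0.016 ] w [-0.0003  0.0008 -0.0053] N 1 per row [ 0.1173 -0.2422  0.016 ] [-0.0003  0.0008 -0.0053]
slides [[0.1, -0.2, 0.0]]
```

On target. Tighten, clockwise about 1.4 rad.

>>> carry_out(
  grip=[-1,-1,-1,-1,-1,-1,-1,-1,-1,-1,-1,-1],
  slide=[
    [0,0,0],
    [0,0,0],
    [0,0,0],
    [0,0,0],
    [0,0,0],
    [0,0,0],
    [0,0,0],
    [0,0,0],
    [0,0,0],
    [0,0,0],
    [0,0,0],
    [0,0,0],
  ],
  twist=[
    [0,0,0.1],
    [0,0,0.12],
    [0,0,0.12],
    [0,0,0.12],
    [0,0,0.12],
    [0,0,0.12],
    [0,0,0.12],
    [0,0,0.12],
    [0,0,0.12],
    [0,0,0.12],
    [0,0,0.12],
    [0,0,0.1],
  ],
)

```text
time_s: 37.65
position: [0.6942, -0.0409, 0.2277]
tcp_rot: [[-0.107, 0.994, 0.004], [0.994, 0.107, 0.003], [0.003, 0.004, -1.0]]
force: [1.4, -0.7, 1.2]
opening: 0.166
```

```bash
python3 -c "
from flags import *
plan((.6928,-.0441,.2276),9.5)
"
```

```text
pos [694.2062 -40.9413 227.6568] yawy 6.114347281680892 J [-12.6539  35.5203  70.8151   0.2205  73.4969 -18.8309] open 0.166 F [ 1.3937 -0.6706  1.1934] M [ 0.0533 -0.2386  0.7671] t 37.65
tot d(mm tool) [-2.9911 -1.7348  0.0423] w [ 0.004  -0.0024 -0.0591] N 1 per row [-2.9911 -1.7348  0.0423] [ 0.004  -0.0024 -0.0591]
slides [[-3.0, -1.7, 0.0]]
```

The TCP drifted about 3 mm during the turn. Release, rise, and measure whether the carriage moved too.

>>> carry_out(
  grip=[0,0,0,0,0,0,0,0,0,0],
  slide=[
    [0,0,0],
    [0,0,0],
    [0,0,0],
    [0,0,0],
    [0,0,-15],
    [0,0,-25],
    [0,0,-30],
    [0,0,-30],
    [0,0,0],
    [0,0,0],
  ],
  twist=[
    [0,0,-0.03],
    [0,0,0],
    [0,0,0],
    [0,0,0],
    [0,0,0],
    [0,0,0],
    [0,0,0],
    [0,0,0],
    [0,0,0],
    [0,0,0],
  ],
)

```text
time_s: 38.65
position: [0.6911, -0.041, 0.3279]
tcp_rot: [[-0.145, 0.989, -0.006], [0.989, 0.145, 0.005], [0.006, -0.006, -1.0]]
force: [-0.4, 0.7, -1.0]
opening: 0.501
```

```bash
python3 -c "
from flags import *
plan((.694,-.043,.224),11.5)
c=cap('wrist'); save(c,'w18.png',k=1.5); flags(c,'w'); knob(c,(.695,-.044)); pickle.dump(c,open('w18.pkl','wb'))
"
```

```text
pos [691.0995 -40.9782 327.9343] yawy 8.350743920762376 J [-12.7167  31.1082  63.3581   0.2179  85.956  -21.0826] open 0.501 F [-0.4     0.6933 -1.0312] M [-0.0567 -0.0853 -0.0311] t 38.65
tot d(mm tool) [ -3.0647   3.149  103.9016] w [-0.0053 -0.0063 -0.055 ] N 3 per row [-1.0216  1.0497 34.6339] [-0.0018 -0.0021 -0.0183]
slides [[-1.0, 1.0, 34.6], [-1.0, 1.0, 34.6], [-0.9, 0.9, 34.6]]
w green 1287 med [0.7593 0.1068 0.2127] ymin/max [0.0942 0.1159] x 0.7250650878446739 0.7649738692426203 z 0.1657622587615979 0.24166164603982535
    top 526 y [0.0939 0.116 ] mid 0.10493321224964876
w white 1237 med [ 0.759  -0.0415  0.2121] ymin/max [-0.0591  0.1032] x 0.7250072476880272 0.765969248745725 z 0.16125466342831296 0.24085037424256583
    top 518 y [-0.0591 -0.0298] mid -0.04446048841508751
w ptr 139 med [ 0.7337 -0.0402  0.2055] ymin/max [-0.047  -0.0361] x 0.7283396201937405 0.7423911498935044 z 0.20374945422363 0.2076176574204367
    top 139 y [-0.047  -0.0361] mid -0.04156516627693919
w ptrred 37 med [ 0.7418 -0.0418  0.2053] ymin/max [-0.0433 -0.0405] x 0.736335855778668 0.7459204131660313 z 0.20290418244630648 0.20690168220908833
    top 37 y [-0.0433 -0.0405] mid -0.04188549214777308
knob n 963 z 0.2529430987023369 ctr (0.6950222849845886, -0.041068460792303085) size (0.013770553283393383, 0.04452378675341606) bar angle -80.97781658172607
```

View pics/w18.png

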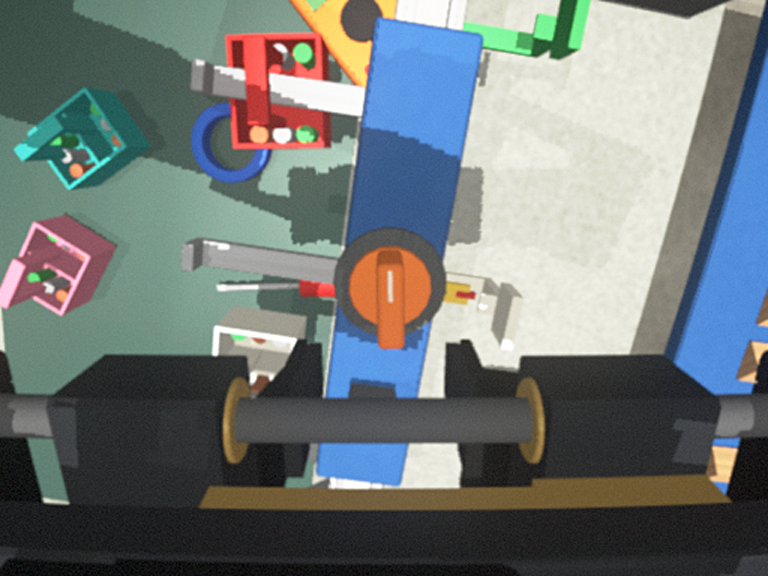

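The white caddy (258,350) and red one still hang, but the pointer (465,295) is about 2.5–3 mm to +y of the white flag's post. I'll regrip and correct it.

>>> carry_out(
  grip=[0,0,0,0,0,0,0,0],
  slide=[
    [0,3.5,0],
    [0,0,15],
    [0,0,25],
    [0,0,25],
    [0,0,20],
    [0,0,10],
    [0,0,0],
    [0,0,0],
  ],
  twist=[
    [-0.005,-0.006,-0.01],
    [0,0,0],
    [0,0,0],
    [0,0,0],
    [0,0,0],
    [0,0,0],
    [0,0,0],
    [0,0,0],
  ],
)

```text
time_s: 39.5
position: [0.6919, -0.0393, 0.2208]
tcp_rot: [[-0.159, 0.987, -0.012], [0.987, 0.159, 0.002], [0.004, -0.011, -1.0]]
force: [0.3, -0.2, -0.3]
opening: 0.502
```

```bash
python3 -c "
from flags import *
plan((.6945,-.041,.227),9)
"
```

```text
pos [691.8991 -39.2661 220.831 ] yawy 9.158155085889778 J [-12.448   36.0686  70.8609  -0.0395  73.7437 -21.5937] open 0.502 F [ 0.3215 -0.2339 -0.2684] M [ 0.0046 -0.0862 -0.0215] t 39.5
tot d(mm tool) [-2.1027  2.2228 -6.2021] w [-0.0112 -0.0037  0.0027] N 1 per row [-2.1027  2.2228 -6.2021] [-0.0112 -0.0037  0.0027]
slides [[-2.1, 2.2, -6.2]]
```

>>> carry_out(
  grip=[0,0,-1,-1,-1,-1,-1],
  slide=[
    [-2,2,-5],
    [0,0,0],
    [0,0,0],
    [0,0,0],
    [0,0,0],
    [0,0,0],
    [0,0,0],
  ],
  twist=[
    [-0.011,-0.004,0],
    [0,0,0],
    [0,0,0],
    [0,0,0],
    [0,0,0],
    [0,0,0],
    [0,0,0],
  ],
)

```text
time_s: 40.2
position: [0.6945, -0.042, 0.2313]
tcp_rot: [[-0.16, 0.987, 0.003], [0.987, 0.16, -0.003], [-0.004, 0.003, -1.0]]
force: [-5.8, -0.8, 3.0]
opening: 0.159
```

>>> carry_out(
  grip=[-1,-1,-1,-1,-1,-1,-1,-1,-1,-1,-1,-1],
  slide=[
    [0,0,0],
    [0,0,0],
    [0,0,0],
    [0,0,0],
    [0,0,0],
    [0,0,0],
    [0,0,0],
    [0,0,0],
    [0,0,0],
    [0,0,0],
    [0,0,0],
    [0,0,0],
  ],
  twist=[
    [0,0,-0.1],
    [0,0,-0.12],
    [0,0,-0.12],
    [0,0,-0.12],
    [0,0,-0.12],
    [0,0,-0.12],
    [0,0,-0.12],
    [0,0,-0.12],
    [0,0,-0.12],
    [0,0,-0.12],
    [0,0,-0.12],
    [0,0,0],
  ],
)

```text
time_s: 41.4
position: [0.694, -0.0417, 0.2313]
tcp_rot: [[-0.998, 0.063, 0.003], [0.063, 0.998, -0.001], [-0.003, -0.0, -1.0]]
force: [-0.3, -1.2, 0.3]
opening: 0.16
```

```bash
python3 -c "
from flags import *
plan((.6935,-.0441,.227),89.6)
"
```

```text
pos [694.0153 -41.7223 231.2649] yawy 86.36038425294737 J [-12.6291  35.3256  70.6021   0.0051  73.8845 -98.9909] open 0.16 F [-0.3343 -1.1586  0.2649] M [ 0.1373 -0.1549  0.1408] t 41.4
tot d(mm tool) [ 0.3772 -2.4038  4.2647] w [-0.0005  0.0032 -0.0565] N 1 per row [ 0.3772 -2.4038  4.2647] [-0.0005  0.0032 -0.0565]
slides [[0.4, -2.4, 4.3]]
```

>>> carry_out(
  grip=[-0.4,-0.4,-0.4,-0.4,-1,-1,-1,-1],
  slide=[
    [0,0,0],
    [0,0,0],
    [-1,0,4],
    [0,0,2],
    [0,0,0],
    [0,0,0],
    [0,0,0],
    [0,0,0],
  ],
  twist=[
    [0,0,0],
    [0,0,0],
    [0,0,-0.03],
    [0,0,-0.02],
    [0,0,0],
    [0,0,0],
    [0,0,0],
    [0,0,0],
  ],
)

```text
time_s: 42.2
position: [0.6951, -0.0417, 0.2241]
tcp_rot: [[-1.0, 0.017, 0.003], [0.017, 1.0, -0.0], [-0.003, -0.0, -1.0]]
force: [0.2, 0.4, -1.3]
opening: 0.163
```

>>> carry_out(
  grip=[-1,-1,-1,-1],
  slide=[
    [0,-3.5,0],
    [0,-1,0],
    [0,0,0],
    [0,0,0],
  ],
  twist=[
    [0,0,0],
    [0,0,0],
    [0,0,0],
    [0,0,0],
  ],
)

```text
time_s: 42.6
position: [0.6951, -0.045, 0.2241]
tcp_rot: [[-1.0, 0.017, 0.003], [0.017, 1.0, 0.002], [-0.003, 0.002, -1.0]]
force: [0.1, 1.4, -0.3]
opening: 0.163
```

```bash
python3 -c "
from flags import *
plan((.6948,-.0441,.227),89.6)
"
```

```text
pos [695.1407 -44.9882 224.1418] yawy 89.03986195970633 J [ -12.9505   35.8147   70.8133    0.1849   73.2232 -102.0433] open 0.163 F [ 0.0967  1.406  -0.347 ] M [ 0.2339 -0.1196 -0.0533] t 42.6
tot d(mm tool) [ 0.3464  0.8894 -2.8571] w [ 0.0025  0.0032 -0.0098] N 1 per row [ 0.3464  0.8894 -2.8571] [ 0.0025  0.0032 -0.0098]
slides [[0.3, 0.9, -2.9]]
```

>>> carry_out(
  grip=[-1,-1,-1,-1,-1,-1,-1,-1],
  slide=[
    [0,1.5,0],
    [0,0,0],
    [0,0,0],
    [0,0,0],
    [0,0,0],
    [0,0,0],
    [0,0,0],
    [0,0,0],
  ],
  twist=[
    [0,0,0],
    [0,0,0],
    [0,0,0],
    [0,0,0.1],
    [0,0,0.12],
    [0,0,0.1],
    [0,0,0],
    [0,0,0],
  ],
)

```text
time_s: 43.4
position: [0.6951, -0.0448, 0.2242]
tcp_rot: [[-0.941, 0.338, 0.003], [0.338, 0.941, -0.001], [-0.003, 0.0, -1.0]]
force: [-0.5, 0.8, -0.6]
opening: 0.156
```

```bash
python3 -c "
from flags import *
plan((.6948,-.0441,.225),11)
"
```

```text
pos [695.0882 -44.8015 224.1528] yawy 70.26125993625747 J [-12.858   35.81    70.8207   0.0007  73.1947 -83.1194] open 0.156 F [-0.4547  0.8009 -0.552 ] M [ 0.061  -0.1374 -0.1534] t 43.4
tot d(mm tool) [ 0.5057  0.5633 -0.8485] w [0.0019 0.0026 1.0343] N 8 per row [ 0.0632  0.0704 -0.1061] [0.0002 0.0003 0.1293]
slides [[0.1, 0.1, -0.1], [0.1, 0.1, -0.1], [0.1, 0.1, -0.1], [0.1, 0.0, -0.1], [0.1, 0.0, -0.1], [0.1, 0.0, -0.1], [0.1, 0.0, -0.1], [0.1, -0.0, -0.1]]
```

>>> carry_out(
  grip=[-1,-1,-1,-1,-1,-1,-1,-1,-1,-1],
  slide=[
    [0,0,0],
    [0,0,0],
    [0,0,0],
    [0,0,0],
    [0,0,0],
    [0,0,0],
    [0,0,0],
    [0,0,0],
    [0,0,0],
    [0,0,0],
  ],
  twist=[
    [0,0,0.12],
    [0,0,0.12],
    [0,0,0.12],
    [0,0,0.12],
    [0,0,0.12],
    [0,0,0.12],
    [0,0,0.12],
    [0,0,0.12],
    [0,0,0.1],
    [0,0,0],
  ],
)

```text
time_s: 44.4
position: [0.6946, -0.0443, 0.2241]
tcp_rot: [[-0.152, 0.988, 0.001], [0.988, 0.152, -0.002], [-0.002, 0.001, -1.0]]
force: [-0.3, 0.4, -0.1]
opening: 0.159
```

```bash
python3 -c "
from flags import *
plan((.6948,-.0441,.225),9.5)
"
```

```text
pos [694.5813 -44.2865 224.1393] yawy 8.757464212973346 J [-12.7834  35.8026  70.8376  -0.0982  73.2538 -21.5126] open 0.159 F [-0.3422  0.3894 -0.1361] M [ 0.112  -0.1396  0.3902] t 44.4
tot d(mm tool) [ 0.1491  0.2455 -0.8608] w [ 0.0011  0.0022 -0.013 ] N 1 per row [ 0.1491  0.2455 -0.8608] [ 0.0011  0.0022 -0.013 ]
slides [[0.1, 0.2, -0.9]]
```

Tight at the stop, TCP y −44.3 mm. Release, rise and check.

>>> carry_out(
  grip=[0,0,0,0,0,0,0,0,0,0],
  slide=[
    [0,0,0],
    [0,0,0],
    [0,0,0],
    [0,0,0],
    [0,0,-15],
    [0,0,-25],
    [0,0,-30],
    [0,0,-30],
    [0,0,0],
    [0,0,0],
  ],
  twist=[
    [0,0,0],
    [0,0,0],
    [0,0,0],
    [0,0,0],
    [0,0,0],
    [0,0,0],
    [0,0,0],
    [0,0,0],
    [0,0,0],
    [0,0,0],
  ],
)

```text
time_s: 45.4
position: [0.6947, -0.0448, 0.3323]
tcp_rot: [[-0.159, 0.987, 0.004], [0.987, 0.159, -0.003], [-0.003, 0.003, -1.0]]
force: [0.1, -0.3, -0.5]
opening: 0.504
```

```bash
python3 -c "
from flags import *
plan((.694,-.043,.34),11.5)
c=cap('wrist'); save(c,'w20.png',k=1.5); flags(c,'w'); knob(c,(.695,-.044))
"
```

```text
pos [694.6644 -44.752  332.2542] yawy 9.165992895227193 J [-12.8145  31.015   62.8767  -0.1062  85.8717 -21.9727] open 0.504 F [ 0.117  -0.2852 -0.461 ] M [ 0.0482 -0.123   0.0299] t 45.4
tot d(mm tool) [ 1.8102 -0.3525 -7.7529] w [ 0.0031  0.0033 -0.0407] N 1 per row [ 1.8102 -0.3525 -7.7529] [ 0.0031  0.0033 -0.0407]
slides [[1.8, -0.4, -7.8]]
w green 1205 med [0.7592 0.1063 0.2102] ymin/max [0.0942 0.1139] x 0.7250553964260947 0.7648357332061178 z 0.16567268764588883 0.24125418375760516
    top 449 y [0.094  0.1133] mid 0.10367121860631653
w white 1227 med [ 0.7594 -0.0418  0.2107] ymin/max [-0.0587  0.1032] x 0.7250013040215737 0.76583736524976 z 0.16217143649228127 0.24123013545534117
    top 474 y [-0.0589 -0.0298] mid -0.04434202823252559
w ptr 135 med [ 0.7338 -0.0422  0.2054] ymin/max [-0.0485 -0.0379] x 0.7283069865913556 0.7422432708055867 z 0.20337898779784852 0.2073643336190042
    top 135 y [-0.0485 -0.0379] mid -0.04322433490145436
w ptrred 27 med [ 0.7431 -0.0435  0.2055] ymin/max [-0.045  -0.0417] x 0.7364665373078373 0.746282903808244 z 0.2044212340311075 0.206743230441293
    top 27 y [-0.045  -0.0417] mid -0.043347124837528866
knob n 933 z 0.25295251846646327 ctr (0.695098340511322, -0.04285362735390663) size (0.014019503258168697, 0.04509253054857254) bar angle -78.51900959014893
```

View pics/w20.png

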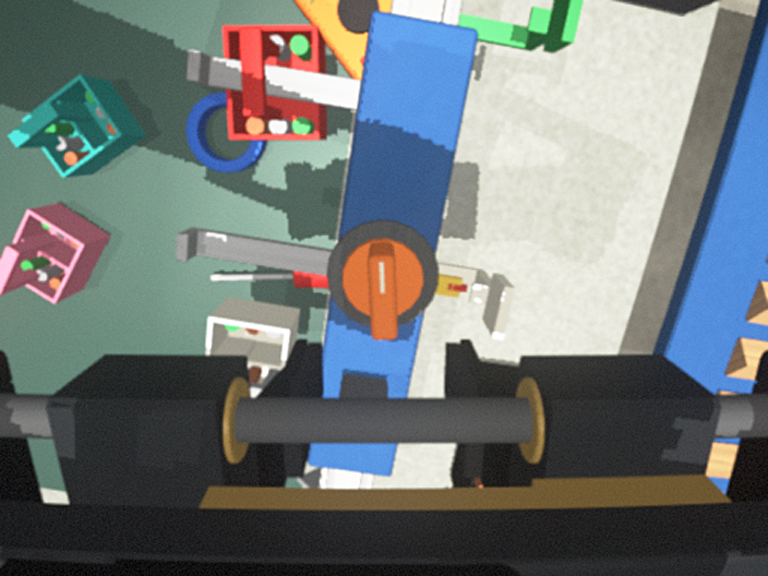

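The pointer (460,287) is now within about 1 mm of the white flag's middle and the knob bar is at −78.5° (tight). Rise clear and take a last look.

>>> carry_out(
  grip=[0,0,0,0,0,0,0,0],
  slide=[
    [0,-20,-20],
    [0,-30,-20],
    [0,-40,-15],
    [0,-40,0],
    [0,-40,0],
    [0,-40,0],
    [0,0,0],
    [0,0,0],
  ],
  twist=[
    [0,0,0],
    [0,0,0],
    [0,0,0],
    [0,0,0],
    [0,0,0],
    [0,0,0],
    [0,0,0],
    [0,0,0],
  ],
)

```text
time_s: 46.25
position: [0.4756, -0.0774, 0.3786]
tcp_rot: [[-0.16, 0.987, -0.014], [0.987, 0.161, 0.003], [0.005, -0.014, -1.0]]
force: [1.0, 0.0, 0.4]
opening: 0.5
```

```bash
python3 -c "
from flags import *
st()
c=cap('top'); save(c,'t21.png',k=1.5); flags(c,'t')
c=cap('scene'); save(c,'s21.png',(120,145,400,265),2.8); flags(c,'s')
"
```

```text
pos [475.6131 -77.3686 378.6333] yawy 9.238035890170027 zax [-0.0141  0.0025 -0.9999] open 0.5 F [1.0043 0.0114 0.4231] M [-0.0117 -0.1422  0.0155] t 46.25
t green 101 med [0.7557 0.1058 0.2088] ymin/max [0.0946 0.1179] x 0.7271030093124441 0.7619596466325054 z 0.15653030311924843 0.2423967845268884
    top 40 y [0.0945 0.1181] mid 0.10628947534845438
t white 105 med [ 0.7553 -0.0445  0.2101] ymin/max [-0.6364  0.1175] x 0.7251512188780183 0.7612301304073412 z 0.13025872887010403 0.24541882906284984
    top 27 y [-0.0599  0.0028] mid -0.028581192716779207
t ptr 13 med [ 0.7333 -0.0446  0.2046] ymin/max [-0.0474 -0.0419] x 0.7286447762220462 0.7411341527218813 z 0.20043813312243852 0.20921413733970184
    top 13 y [-0.0474 -0.0419] mid -0.044659209601179015
t ptrred 0
s green 177 med [0.7637 0.1071 0.2085] ymin/max [0.0966 0.1196] x 0.72568770692421 0.7677769055182161 z 0.16276377814038934 0.24227806776334082
    top 56 y [0.0957 0.1197] mid 0.10769542647958484
s white 266 med [ 0.763  -0.0484  0.2081] ymin/max [-0.6366  0.0939] x 0.7250178654567465 0.7664213674167283 z 0.13008370837015004 0.24266395300229104
    top 86 y [-0.0598  0.0948] mid 0.017463903405882168
s ptr 1
s ptrred 0
```

View pics/t21.png

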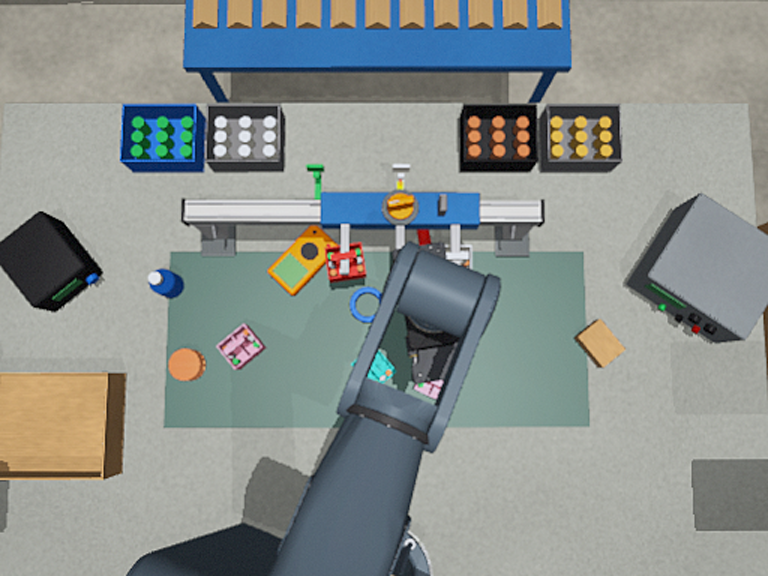

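View pics/s21.png

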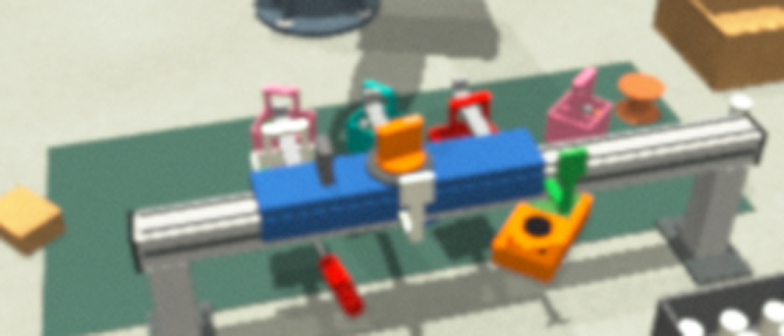

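In the top view, the pointer (401,185) is under the white flag (402,168), red hangs at (346,262), and white hangs behind the arm at (455,255). The bystanders in view are unmoved, and no yellow caddy is present. Handing in.

```bash
python3 -c "
from rig import bot
print(bot.hand_in())"
```

```text
the job is handed in; nothing more can be done
None
```

I handed the job in at about 46 s of the 210 s. The carriage is clamped tight at the white flag, with both caddies hanging on it.

- **Green flag:** I freed the knob, slid the carriage to the green flag and clamped it there. The pointer ended within 1–1.5 mm of the flag.
- **Caddies:** Only the red and white caddies were on the table; I saw no yellow one in any view. Red hangs on hook 2 and white on hook 0. I left the pink and turquoise look-alikes alone.
- **White flag:** The first clamping here dragged the carriage about 3 mm off the mark. I freed it again, moved it back and re-clamped.

**Last checks:**
- **Pointer:** It is about 1 mm from the middle of the white flag in both the wrist and top views. The scene camera could not see it behind the flag.
- **Knob:** The bar stands at −78.5°, about 1.37 rad, which is tight.
- **Bench:** Both caddies hang with the hook arm through the handle. The bystanders I could see were where they started, and the gripper was clear of everything.

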